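# Refit the top tray and clip the thermometer into its holder

## Task

Put the loose tray back as the top tier of the tray stand, its sloping holder at the front (the robot's side), every corner hole down over its own post and the tray resting level on all four. Then snap the thermometer home between the two spring clips of that holder, display outward and grey tip at the grey clip, and let go. Leave the medicine cup, ointment tin, tongue depressor and bottle where they are.

Things in the scene. Friction and masses are not known exactly. Their poses are not given: they have to be found in the camera images.
- stand: Fixed stand of two translucent tiers, 160 (x) x 200 (y) mm. Origin: centre of its underside, z up; its front (-x) faces roughly to the robot. Four white posts (diameter 18) at x +-66, y +-86 mm end in flat shoulders at z 105 mm; on each an orange pin, diameter 10, 19 mm tall (to z 124), its last 6 mm tapering.
- stand_seat (a point): Point on the stand's centre line at the height of the post shoulders (z 105 mm). The seated tray's origin lies here, its axes along the stand's.
- tray: Loose translucent top tier, about 0.35 kg, 160 (x) x 200 (y) mm, upright on the ledge. Origin: centre of its underside, z up, front -x. Floor 6 mm thick with four square 14 mm through holes at x +-66, y +-86 mm; walls 30 mm high at back and sides, open front with the sloping holder, all of it below z 72 mm.
- tray_grip (a point): Middle of the tray's white grip bar, at x 22, y 0, z 83 mm of the tray. The bar runs along y: 14 mm thick (x), 98 mm long, z 72 to 94 mm; open below between its two uprights at y +-45 mm.
- dock: Thermometer holder on the tray at x -45, y 0, z 42 mm, leaning: its z is the slope's outward normal, 35 degrees from vertical to the tray's front; y is the tray's y; x runs up the slope. Origin: middle of the seat. The thermometer's underside centre comes here, its x along this y. Seat pads at y +-50 mm, 6 mm lip 16 mm down-slope; open between the pads to 24 mm below the seat.
- clip_grey (a joint): Outward slide of the grey clip at the holder's +y end, m: 0 at rest, 0.009 at most; spring 350 N/m. Round nose (radius 4 mm) 72.6 mm from the middle, 17.5 mm above the seat; clip top 22 mm above it. A thermometer pressed straight in along the slope's normal (6 to 12 N in all) spreads each clip about 5 mm; seated it reads about 0.0005.
- clip_blue (a joint): Outward slide of the blue clip at the holder's -y end; otherwise like the grey one.
- thermometer: Chunky white digital thermometer, about 60 g, 148 (x) x 26 (y) x 20 (z) mm, lying display up. Origin: centre of its underside, z towards the display. Grey tip at +x, blue end at -x. Both ends are wedges: over the last 8 mm they taper from 20 mm thickness to an edge at mid thickness.
- therm_tip (a point): Point of the thermometer's grey tip, 74 mm along x from its centre, 10 mm above its underside.
- therm_face (a point): Centre of the thermometer's display face, 20 mm above its underside.
- medicine_cup: Bystander: pink open plastic cup, 40 mm across, 38 mm tall; origin at the centre of its underside. Stands beside the thermometer.
- ointment_tin: Bystander: round aluminium tin, 56 mm across, 22 mm tall; origin at the centre of its underside. Stands beside the thermometer.
- tongue_depressor: Bystander: flat steel tongue depressor, 148 (x) x 18 x 4 mm, lying in front of the stand; origin at the centre of its underside.
- bottle: Bystander: upright amber bottle, 56 mm across, 150 mm tall; origin at the centre of its underside. Stands between the tray's and the stand's places, farther from the robot.
There are look-alikes about, which are no part of the job. Of the things that look like the thermometer, take the one that is farthest to the robot's left at the start.

How it is judged:
On the way, in this order (a step that is already met when the one before it is completed fails the run):
1. the tray sits on all four posts, the thermometer not yet in its holder (x of tray in the frame of stand between -0.004 and 0.004 m and y of tray in the frame of stand between -0.004 and 0.004 m and z of tray in the frame of stand between 0.103 and 0.1075 m and angle between the z axis of tray and the z axis of stand, either way round below 0.03 rad and angle between the x axis of tray and the x axis of stand, either way round below 0.06 rad and x of dock in the frame of stand below -0.02 m and distance between thermometer and dock above 0.04 m), for 0.2 s.
2. the thermometer is snapped between both clips on the seated tray (x of tray in the frame of stand between -0.004 and 0.004 m and y of tray in the frame of stand between -0.004 and 0.004 m and z of tray in the frame of stand between 0.103 and 0.1075 m and angle between the z axis of tray and the z axis of stand, either way round below 0.03 rad and angle between the x axis of tray and the x axis of stand, either way round below 0.06 rad and x of dock in the frame of stand below -0.02 m and x of thermometer in the frame of dock between -0.006 and 0.006 m and y of thermometer in the frame of dock between -0.004 and 0.004 m and z of thermometer in the frame of dock between -0.002 and 0.003 m and angle between the x axis of thermometer and the y axis of dock, either way round below 0.06 rad and angle between the z axis of thermometer and the z axis of dock, either way round below 0.1 rad and y of therm_tip in the frame of dock above 0.06 m and z of therm_face in the frame of dock above 0.015 m and value of joint each of clip_grey, clip_blue below 0.002 m), for 0.2 s.
At the end, for the whole second after the job is handed in: Tray level on the four shoulders (4 mm sideways, 2.5 mm high, 0.03 rad; yaw 0.06), holder at the front; thermometer on the seat (6 mm up-slope, 4 mm along, 3 mm high; 0.06 rad, roll 0.1), display out, grey tip at grey clip, clips back under 2 mm; both at rest (all of step 2 and linear speed of each of thermometer, tray below 0.02 m/s); the robot touches nothing.
It fails at once if the medicine cup is shifted by more than 30 mm or knocked over (distance of medicine_cup from where it was at the start of the episode above 0.03 m or angle between medicine_cup's own z axis and vertical above 0.5 rad).
It fails at once if the ointment tin is shifted by more than 30 mm or knocked over (distance of ointment_tin from where it was at the start of the episode above 0.03 m or angle between ointment_tin's own z axis and vertical above 0.5 rad).
It fails at once if the tongue depressor is shifted by more than 30 mm or knocked over (distance of tongue_depressor from where it was at the start of the episode above 0.03 m or angle between tongue_depressor's own z axis and vertical above 0.5 rad).
It fails at once if the bottle is shifted by more than 30 mm or knocked over (distance of bottle from where it was at the start of the episode above 0.03 m or angle between bottle's own z axis and vertical above 0.5 rad).
It also fails if it takes over 61 s, if anything falls off the work surface, if the arm or the gripper's body presses on something with over 40 N, if the wrist force passes 120 N, or if a joint passes its speed limit or range.

## Robot

A 6-joint arm with a two-finger parallel gripper is mounted at the origin on the work surface. World frame = base frame: x ahead of the robot, y to its left, z up, the work surface at z = 0. Lengths are in m, angles in rad, forces in N, time in s.
With the tool pointing down it reaches from about 0.325 to 0.75 m from the base axis. Payload 7.6 kg.
Tool frame: the origin (TCP) lies midway between the tips of the shut fingers; the grasp point (between the pads) lies 19 mm behind it; z points along the fingers, y is the direction in which the jaws open and shut (so a half turn about z gives the same grasp; the last joint's range is limited). The gripper opens to 85 mm and grips with 20 to 120 N. Pads are 22 mm wide; open, the fingers measure 114 mm over their backs; the gripper's body (76 mm by 85 mm) begins 54 mm behind the grasp point. The pads swing forward as they close: fully open they stand 13 mm farther back than shut.
Start: joints at [-1.187, 0.052, 1.401, -0, 1.689, -0.07], TCP at [0.23, -0.472, 0.231] pointing down, gripper open.
Joint ranges: [-2.9, 2.9], [-0.91, 2.17], [0.12, 2.37], [-1.06, 4.2], [0.26, 2.73], [-2.93, 2.93]. Speed limits (rad/s): [2.57, 2.57, 3.01, 3.14, 3.14, 3.14].

## Interface

Orientations are given as a 3x3 rotation matrix whose columns are the frame's x, y, z axes.
In Python, from station import ctrl gives the robot as it stands.
- The arm moves only by the tool apply_moves, never from a script. Its argument "moves" is a list that holds one entry, the list of rows, each a list of 6 numbers: the shift along the tool's x, y, z normalised to -1 to 1, where 1 is 0.1 m, then the turn, a rotation vector about the tool's x, y, z normalised to -1 to 1, where 1 is 10 degrees. In form: [[[tx, ty, tz, rx, ry, rz], ...]]. A call has 1 to 5 rows; each row shifts and turns the commanded pose from where the row before left it, along the tool's axes as they then stand; what a row does not reach is not made up. A row lasts 1/8 s, in which the tool goes at most 62.5 mm and 10.7 degrees, less where a joint would pass 70% of its speed; a pose out of reach is approached as far as the arm can. A call with a number of a shift or a turn outside -1 to 1 is refused whole. A call with a gripper value outside its range is refused whole. "jaw" is the gripper command: -1 is shut, 1 is fully open, values between are in proportion, set as the call begins (left out, the last holds). The fingers move at their own pace and stop on an object; the grip force is fixed at half the most. Time passes only in rows, so rows that do not move let the fingers close. It gives the time, the measured TCP pose, the force and the opening at its end, in the units of the state.
- ctrl.read_state(): the state, without advancing time (a new reading comes with each control period).
- ctrl.grab_frame(name): name is "scene" or "top" or "wrist"; returns a dict with "img" (480x640x3 uint8, blue, green, red), "z_map" (480x640 float32, m along the optical axis (not along the pixel's ray), 0 where there is no reading), "camera_matrix" (3x3 intrinsics, pixels), "k1" (the pictures are not rectified: a ray, as slopes to the right and down, at radius r is drawn at 1 + k1 r^2 times it, then the intrinsics apply), "eye" and "orientation" of the camera in the world; the wrist camera has in their place "hand_eye" (4x4, takes a point from camera to tool coordinates, whose origin is the TCP and whose axes are the flange's). Camera axes: x right, y down, z forward; pixel columns grow to the right and rows downward; lengths in m; the calibration is good to about 2 mm. A picture is of the moment at which its call begins: read the wrist's pose just before it.
- ctrl.hand_in(): hands the job in, once; it reports no verdict.
The state is a dict: "time": time; "qpos": joint angles; "qd": joint speeds; "joint_torque": joint torques, N m; "position": TCP position; "eef_rot": TCP orientation; "ft_force": force on the tool from outside, world axes, zero at the start; "ft_torque": the same for the moment, N m; "width": finger opening in m.
Only numpy, scipy, OpenCV 4.12 (cv2) and the standard library are available. Lean on these libraries where they do the work, as an engineer would, in place of code of your own. Each camera call takes 0.05 s, during which the arm holds its last target.

## Working session

There is one attempt and no reset: what is moved stays moved. The work goes in short steps, Python scripts to look and compute and a tool call to move; the robot and the scene stay as the last step left them, time stands still between calls to the robot, and variables do not carry over. Pictures are saved under pics/ and viewed, and the job is handed in when it is done.

Besides the shell and the picture viewer there is one more tool, called by a JSON object that holds its "api" and its "payload", one argument or row to a line. apply_moves: Moves the arm, as the interface text tells. Scaled input: -1 to 1 covers 0.1 m each way for a shift and 10 degrees each way for a turn. Its arguments: {"type":"object","properties":{"moves":{"type":"array","items":{"type":"array","items":{"type":"array","items":{"type":"number","minimum":-1,"maximum":1}}}},"jaw":{"type":"number"}},"required":["moves"]}

```bash
mkdir -p pics
cat > h.py <<'E'
import numpy as np, cv2
from station import ctrl
def snap(name,fn):
    s=ctrl.read_state(); f=ctrl.grab_frame(name)
    np.savez(''+fn+'.npz',**{k:v for k,v in f.items()},pos=s['position'],rot=s['eef_rot'])
    cv2.imwrite('pics/'+fn+'.png',f['img']); return f
def load(fn): return dict(np.load(''+fn+'.npz'))
def pose(f):
    if 'hand_eye' in f:
        T=np.eye(4);T[:3,:3]=f['rot'];T[:3,3]=f['pos'];M=T@f['hand_eye'];return M[:3,:3],M[:3,3]
    return np.array(f['orientation']).reshape(3,3),np.array(f['eye'])
def slopes(f,u,v):
    K=f['camera_matrix'];k1=float(f['k1'])
    D=np.array([k1,0,0,0],float)
    return cv2.undistortPoints(np.array([[[u,v]]],float),K,D)[0,0]
def px(f,u,v,z=None):
    """world pt from depth or at world height z"""
    R,e=pose(f);s=slopes(f,u,v);d=R@np.array([s[0],s[1],1.])
    if z is None:
        t=float(f['z_map'][int(round(v)),int(round(u))]); return e+d*t
    return e+d*(z-e[2])/d[2]
def proj(f,P):
    R,e=pose(f);P=np.atleast_2d(P);c=(P-e)@R
    return cv2.projectPoints(c.reshape(-1,1,3),np.zeros(3),np.zeros(3),f['camera_matrix'],np.array([float(f['k1']),0,0,0]))[0][:,0]
def cloud(f):
    R,e=pose(f);H,W=f['z_map'].shape
    uu,vv=np.meshgrid(np.arange(W),np.arange(H))
    s=cv2.undistortPoints(np.stack([uu,vv],-1).reshape(-1,1,2).astype(float),f['camera_matrix'],np.array([float(f['k1']),0,0,0]))[:,0]
    z=f['z_map'].reshape(-1,1)
    P=np.c_[s*z,z]@R.T+e
    P[z[:,0]==0]=np.nan
    return P.reshape(H,W,3)
def crop(fn,u0,v0,u1,v1,k,out):
    im=cv2.imread('pics/'+fn+'.png')[v0:v1,u0:u1]
    cv2.imwrite('pics/'+out+'.png',cv2.resize(im,None,fx=k,fy=k,interpolation=cv2.INTER_CUBIC))
E
python3 - <<'E'
from h import *
s=ctrl.read_state();print({k:np.round(v,3).tolist() for k,v in s.items()})
for n in ['scene','top','wrist']:
    f=snap(n,n+'0'); print(n,f['k1'],f['camera_matrix'].tolist(),pose(load(n+'0')))
E
```

```text
{'time': 0.0, 'qpos': [-1.187, 0.053, 1.402, -0.0, 1.689, -0.07], 'qd': [-0.002, 0.001, -0.0, -0.001, -0.003, 0.001], 'joint_torque': [-0.0, -38.167, -36.019, -0.0, 0.006, 0.0], 'position': [0.23, -0.472, 0.23], 'eef_rot': [[0.899, 0.438, -0.001], [0.438, -0.899, 0.001], [0.0, -0.002, -1.0]], 'ft_force': [-0.645, -0.521, -0.847], 'ft_torque': [0.015, -0.009, -0.002], 'width': 0.085}
scene -0.04001706299684117 [[434.59673179511776, 0.0, 323.1608976296279], [0.0, 434.59673179511776, 229.16489524374865], [0.0, 0.0, 1.0]] (array([[-0.36428509,  0.62216417, -0.69297051],
       [ 0.93108682,  0.22786922, -0.28487357],
       [-0.01933148, -0.7489909 , -0.66229822]]), array([1.15104205, 0.211433  , 0.67673946]))
top 0.027076638214079924 [[468.45319288100313, 0.0, 318.1530701056951], [0.0, 468.45319288100313, 238.8136059183724], [0.0, 0.0, 1.0]] (array([[ 1.69858335e-02, -9.90352744e-01,  1.37524268e-01],
       [-9.99851675e-01, -1.72160671e-02, -4.84752971e-04],
       [ 2.84770347e-03, -1.37495636e-01, -9.90498279e-01]]), array([ 0.41680494, -0.03460438,  1.24839466]))
wrist -0.07485358124770805 [[364.5860919046097, 0.0, 321.08691616126316], [0.0, 364.5860919046097, 237.8213319026561], [0.0, 0.0, 1.0]] (array([[ 4.39216422e-01, -8.53907173e-01, -2.79162095e-01],
       [-8.98380977e-01, -4.17730531e-01, -1.35693858e-01],
       [-7.44571619e-04,  3.10392886e-01, -9.50608069e-01]]), array([ 0.30223477, -0.43638767,  0.37232079]))
```

View pics/scene0.png

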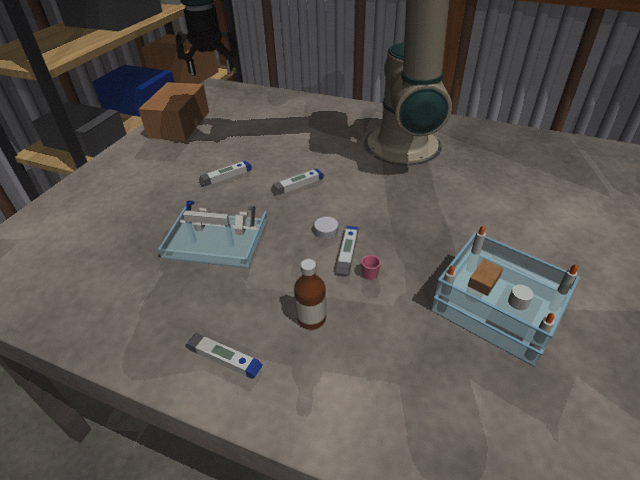

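View pics/top0.png

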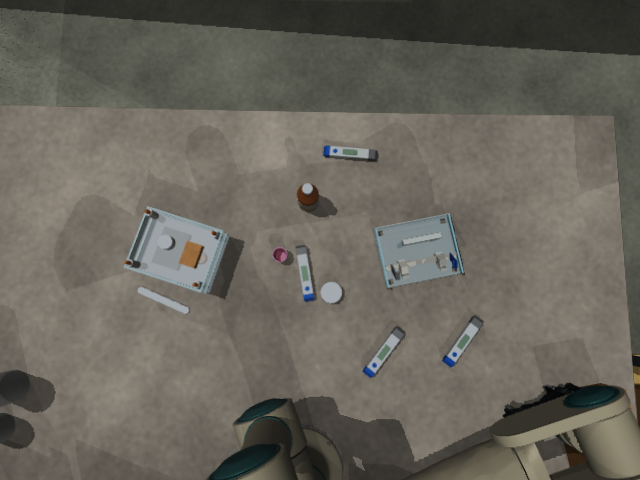

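View pics/wrist0.png

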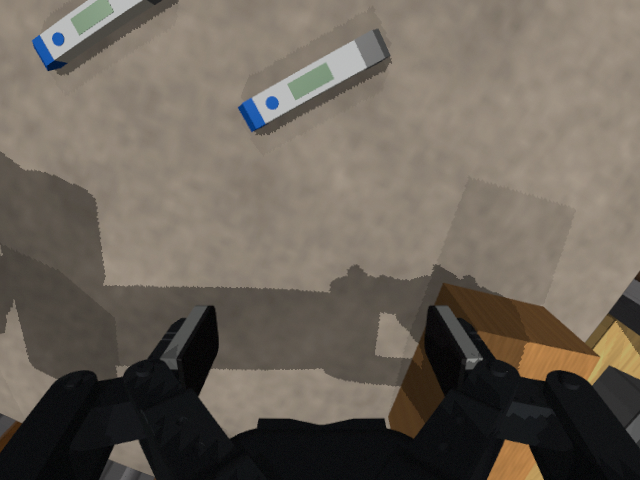

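B, at top pixel (305,273), is the candidate farthest left. The other look-alikes are at (350,153), (384,352) and (463,341). Next I'll crop in close.

Run:
```python
from h import *
crop('top0',110,195,240,325,6,'c1'); crop('top0',265,225,365,315,7,'c2'); crop('top0',365,200,475,300,7,'c3'); crop('scene0',420,215,590,365,4.5,'c4')
f=load('top0')
for n,p in dict(therm=(305,273),cup=(281,255),tin=(331,293),tray=(420,250),bar=(422,239),bottle=(308,188),stand=(178,250)).items(): print(n,px(f,*p).round(3))
```

```text
therm [ 0.496 -0.002  0.02 ]
cup [0.544 0.063 0.006]
tin [ 0.445 -0.071  0.027]
tray [ 0.564 -0.308  0.002]
bar [ 0.581 -0.293  0.097]
bottle [ 0.692 -0.009  0.152]
stand [0.548 0.323 0.053]
```

View pics/c1.png

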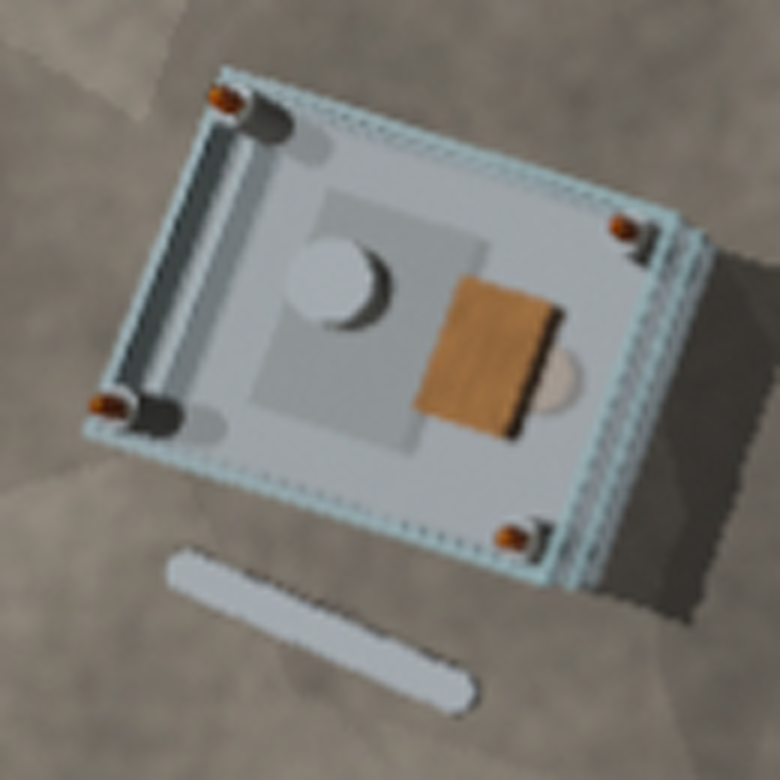

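View pics/c2.png

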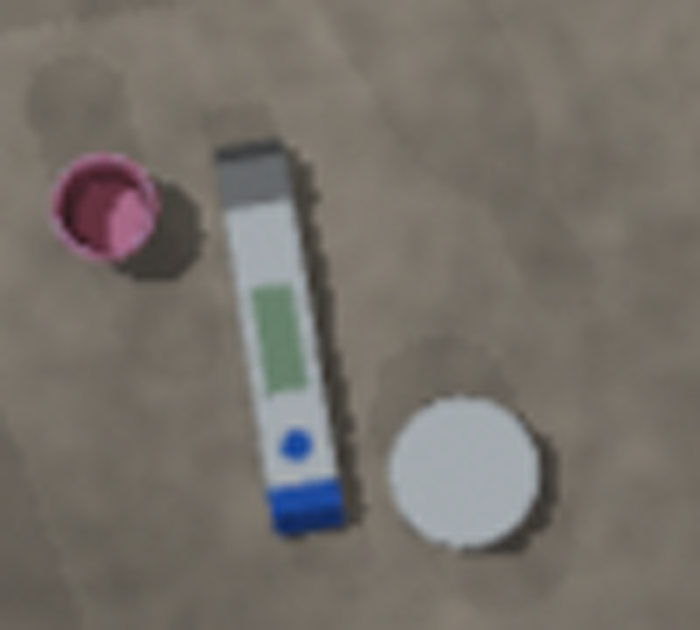

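View pics/c3.png

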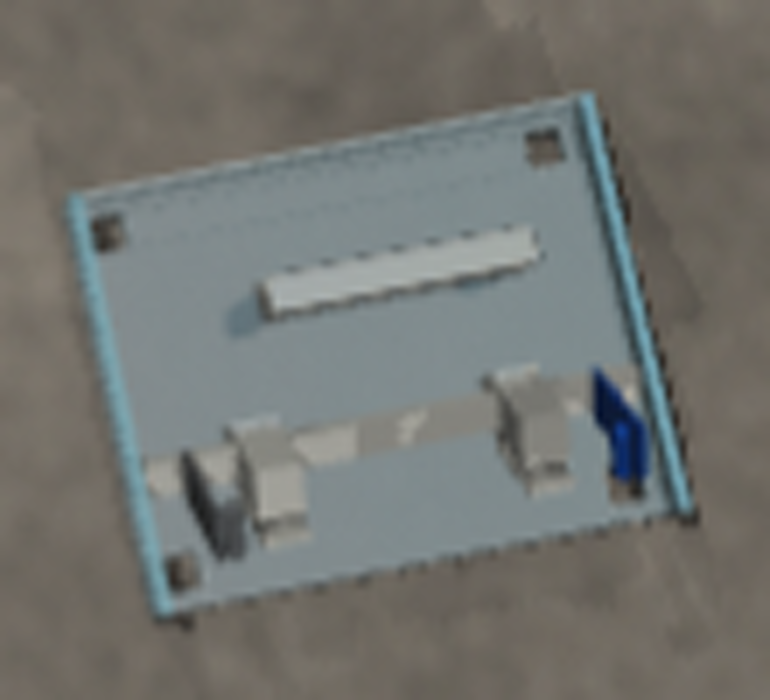

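View pics/c4.png

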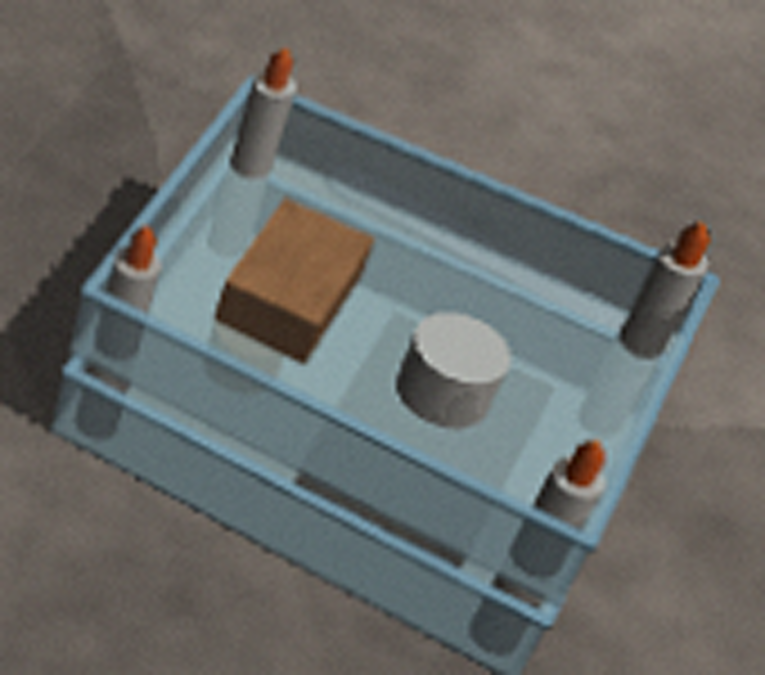

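The scene is clear. In the top view the chosen thermometer is at (305,273), with its grey tip away from the robot. The cup is at (281,255) and the tin at (331,293). The tray's grey clip is on the left, which is its +y side. Next I'll fit the stand, tray and thermometer poses.

```bash
cat >> h.py <<'E'
def orange(f,area=None):
    h=cv2.cvtColor(f['img'],cv2.COLOR_BGR2HSV)
    m=((h[...,0]<14)&(h[...,1]>190)&(h[...,2]>60)).astype(np.uint8)
    n,l,st,c=cv2.connectedComponentsWithStats(m)
    return [(c[i].round(2).tolist(),int(st[i][4])) for i in range(1,n) if st[i][4]>=6]
E
python3 - <<'E'
from h import *
for n in ['top0','scene0']: print(n,orange(load(n)))
f=load('top0');P=cloud(f)
m=(P[...,2]>0.085)&(P[...,2]<0.11)&(P[...,1]<-.2)&(P[...,1]>-.36)&(P[...,0]>.52)&(P[...,0]<.64)
Q=P[m];print('bar',len(Q),Q.mean(0),cv2.minAreaRect(Q[:,:2].astype(np.float32)*1000))
# therm face
m=(P[...,2]>0.012)&(abs(P[...,1]-0)<.05)&(abs(P[...,0]-.496)<.1)&(P[...,2]<.04)
cc,l=cv2.connectedComponents(m.astype(np.uint8))
for i in range(1,cc):
    Q=P[l==i]
    if len(Q)>30: print('obj',len(Q),Q.mean(0).round(4),cv2.minAreaRect(Q[:,:2].astype(np.float32)*1000))
E
```

```text
top0 [([301.88, 196.57], 75), ([147.11, 211.67], 9), ([126.83, 262.5], 6)]
scene0 [([481.62, 229.81], 21), ([573.67, 269.28], 39), ([451.37, 269.63], 27), ([550.02, 317.95], 41)]
bar 230 [ 0.58327869 -0.29269763  0.09431277] ((583.4591674804688, -293.2414855957031), (14.603188514709473, 97.31436920166016), 12.927534103393555)
obj 545 [ 0.498  -0.0015  0.0206] ((499.12811279296875, -1.2812480926513672), (147.493896484375, 26.09942626953125), 10.2445707321167)
```

Run:
```python
from h import *
from scipy.optimize import least_squares
T=load('top0');S=load('scene0')
# order: (+x,+y),(+x,-y),(-x,+y),(-x,-y)
pt=np.array([[148,211.7],[214.2,233],[128.3,262.5],[195.8,284.7]])
ps=np.array([[573.67,269.28],[550.02,317.95],[481.62,229.81],[451.37,269.63]])
def pts(p,h):
    L=np.array([[.066,.086],[.066,-.086],[-.066,.086],[-.066,-.086]])
    c,s=np.cos(p[2]),np.sin(p[2])
    xy=L@np.array([[c,s],[-s,c]])+p[:2]
    return np.c_[xy,np.full(4,h)]
for a in range(2):
  pso=ps if a==0 else ps[[1,0,3,2]]
  import itertools
best=None
for perm in itertools.permutations(range(4)):
    fun=lambda p:np.r_[(proj(S,pts(p,.1145))-ps[list(perm)]).ravel()]
    r=least_squares(fun,[.548,.323,-.33])
    if abs(r.x[2]+.33)<.4 and (best is None or r.cost<best[0]): best=(r.cost,perm,r.x)
print(best)
perm=list(best[1])
print('top',least_squares(lambda p:(proj(T,pts(p,.1145))-pt).ravel(),[.548,.323,-.33]))
r=least_squares(lambda p:np.r_[(proj(T,pts(p,.1145))-pt).ravel(),(proj(S,pts(p,.1145))-ps[perm]).ravel()],[.548,.323,-.33])
print(r.x,np.degrees(r.x[2]),r.fun.round(2))
```

```text
(np.float64(0.09167454260268235), (1, 3, 0, 2), array([ 0.5478432 ,  0.32200159, -0.30061833]))
top      message: `ftol` termination condition is satisfied.
     success: True
      status: 2
         fun: [-3.177e-02 -1.297e-01  1.111e-01  1.924e-02  3.636e-02
                1.611e-01 -1.141e-01 -5.401e-02]
           x: [ 5.462e-01  3.203e-01 -2.968e-01]
        cost: 0.036883367530809376
         jac: [[ 2.697e+01 -4.107e+02 -3.795e+01]
               [-4.007e+02 -7.495e+00  2.456e+01]
               ...
               [ 2.264e+01 -4.174e+02  3.827e+01]
               [-4.178e+02 -6.572e+00 -2.571e+01]]
        grad: [-1.734e-07 -3.187e-07  1.127e-07]
  optimality: 3.1874587608227145e-07
 active_mask: [ 0.000e+00  0.000e+00  0.000e+00]
        nfev: 4
        njev: 4
[ 0.54707316  0.32152895 -0.29903485] -17.133435051606455 [-0.43 -0.56 -0.35 -0.27 -0.48 -0.32 -0.7  -0.39 -0.12 -0.68 -0.42 -0.29
 -0.35 -0.41 -0.13 -0.06]
```

```bash
cat >> h.py <<'E'
from scipy.spatial.transform import Rotation as Rn
def Rdown(a):  # tool down, tool x yaw a (deg)
    a=np.radians(a);c,s=np.cos(a),np.sin(a)
    return np.array([[c,s,0],[s,-c,0],[0,0,-1.]])
def plan(p1,R1,n,p0=None,R0=None,digits=3):
    s=ctrl.read_state()
    p=np.array(s['position'] if p0 is None else p0,float);R=np.array(s['eef_rot'] if R0 is None else R0,float).reshape(3,3)
    w=Rn.from_matrix(R.T@R1).as_rotvec(); start=p.copy();rows=[]
    Rs=R.copy()
    for i in range(n):
        tgt=start+(np.array(p1)-start)*(i+1)/n
        t=(R.T@(tgt-p)/0.1).round(digits)
        Rt=Rs@Rn.from_rotvec(w*(i+1)/n).as_matrix()
        r=(np.degrees(Rn.from_matrix(R.T@Rt).as_rotvec())/10).round(digits)
        p=p+R@t*0.1;R=R@Rn.from_rotvec(np.radians(r*10)).as_matrix()
        rows.append((t+0.).tolist()+(r+0.).tolist())
    for i in range(0,n,5): print('[['+','.join(str(x).replace(' ','') for x in rows[i:i+5])+']]')
    print('max',np.abs(rows).max())
def st():
    s=ctrl.read_state();R=np.array(s['eef_rot']).reshape(3,3)
    print('t',round(float(s['time']),2),'p',np.round(s['position'],4),'yaw',np.degrees(np.arctan2(R[1,0],R[0,0])).round(2),'z',R[:,2].round(4),'F',np.round(s['ft_force'],1),'w',round(float(s['width']),4))
E
python3 - <<'E'
from h import *
plan([.575,-.295,.26],Rdown(101.5),9)
E
```

```text
[[[0.43,-0.008,-0.033,-0.001,-0.001,-0.839],[0.428,0.054,-0.032,0.0,0.0,-0.839],[0.414,0.116,-0.033,-0.001,-0.001,-0.839],[0.393,0.176,-0.032,-0.001,0.0,-0.839],[0.364,0.231,-0.033,0.0,-0.001,-0.838]]]
[[[0.326,0.281,-0.033,-0.001,0.0,-0.839],[0.281,0.326,-0.032,-0.001,-0.001,-0.839],[0.231,0.364,-0.033,0.0,0.0,-0.839],[0.175,0.393,-0.033,-0.001,-0.001,-0.839]]]
max 0.839
```

{"api": "apply_moves", "payload": {
  "moves": [
    [[0.43,-0.01,-0.03,0,0,-0.84],[0.43,0.05,-0.03,0,0,-0.84],[0.41,0.12,-0.03,0,0,-0.84],[0.39,0.18,-0.03,0,0,-0.84],[0.36,0.23,-0.03,0,0,-0.84]]
  ],
  "jaw": 1
}}

```text
time: 0.78
position: [0.4225, -0.3735, 0.2461]
eef_rot: [[0.37, 0.929, -0.0], [0.929, -0.37, 0.0], [0.0, -0.0, -1.0]]
ft_force: [0.3, -0.7, 0.3]
width: 0.0853
```

{"api": "apply_moves", "payload": {
  "moves": [
    [[0.33,0.28,-0.03,0,0,-0.84],[0.28,0.33,-0.03,0,0,-0.84],[0.23,0.36,-0.03,0,0,-0.84],[0.18,0.39,-0.03,0,0,-0.84],[0,0,0,0,0,0]]
  ],
  "jaw": 0.1
}}

```text
time: 1.4
position: [0.5762, -0.293, 0.2571]
eef_rot: [[-0.206, 0.979, -0.001], [0.979, 0.206, 0.001], [0.001, -0.001, -1.0]]
ft_force: [-0.3, -0.3, -0.4]
width: 0.0473
```

Run:
```python
from h import *
st();snap('wrist','w1')
```

```text
t 1.4 p [ 0.5762 -0.293   0.2571] yaw 101.87 z [-0.001  0.001 -1.   ] F [-0.3 -0.3 -0.4] w 0.0473
```

View pics/w1.png

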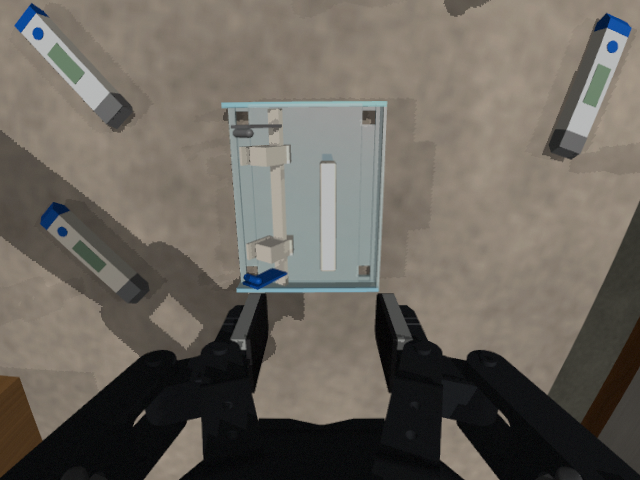

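The wrist view shows the grip bar from (328,160) to (328,270), aligned with the jaws. The grey clip is at the top, which is +y.

Run:
```python
from h import *
f=load('w1');P=cloud(f)
u0,v0,u1,v1=300,150,350,285
Q=P[v0:v1,u0:u1].reshape(-1,3);Q=Q[(Q[:,2]>.085)&(Q[:,2]<.11)]
r=cv2.minAreaRect(Q[:,:2].astype(np.float32)*1000);print(len(Q),Q.mean(0),r)
for u,v in [(225,104),(386,102),(384,291),(239,291)]: print(px(f,u,v,.03 if u<300 else .03))
# holes
for u,v in [(242,118),(369,118),(364,271),(252,271)]: print('hole',px(f,u,v,.006))
```

```text
1733 [ 0.58243299 -0.29125813  0.09291451] ((583.1757202148438, -294.3921813964844), (14.00693416595459, 96.7025146484375), 11.90444278717041)
[ 0.46624283 -0.21878534  0.03      ]
[ 0.61760321 -0.18533697  0.03      ]
[ 0.66694188 -0.37919948  0.03      ]
[ 0.50766013 -0.41302299  0.03      ]
hole [ 0.47948734 -0.22937065  0.006     ]
hole [ 0.60806961 -0.20251244  0.006     ]
hole [ 0.64408708 -0.36962964  0.006     ]
hole [ 0.51574232 -0.39685856  0.006     ]
```

Run:
```python
from h import *
plan([.583,-.294,.066],Rdown(101.9),5)
```

```text
[[[-0.003,0.016,0.383,-0.001,-0.001,-0.005],[-0.003,0.017,0.382,-0.002,-0.001,-0.004],[-0.004,0.016,0.383,-0.001,-0.001,-0.005],[-0.003,0.016,0.382,-0.002,-0.001,-0.004],[-0.003,0.016,0.383,-0.001,-0.001,-0.005]]]
max 0.383
```

{"api": "apply_moves", "payload": {
  "moves": [
    [[0,0.04,0.4,0,0,0],[0,0.04,0.4,0,0,0],[-0.02,0,0.4,0,0,0],[0,0,0.4,0,0,0],[0,0,0.31,0,0,0]]
  ]
}}

```text
time: 2.08
position: [0.5809, -0.296, 0.0653]
eef_rot: [[-0.198, 0.98, -0.002], [0.98, 0.198, 0.001], [0.001, -0.002, -1.0]]
ft_force: [0.2, -0.3, 1.2]
width: 0.047
```

{"api": "apply_moves", "payload": {
  "moves": [
    [[0,0,0,0,0,0],[0,0,0,0,0,0],[0,0,0,0,0,0],[0,0,0,0,0,0],[0,0,0,0,0,0]]
  ],
  "jaw": -1
}}

```text
time: 2.7
position: [0.5831, -0.2959, 0.069]
eef_rot: [[-0.201, 0.98, 0.002], [0.98, 0.201, -0.002], [-0.002, 0.002, -1.0]]
ft_force: [-1.5, -1.5, 4.8]
width: 0.013
```

Run:
```python
from h import *
st()
```

```text
t 2.7 p [ 0.5831 -0.2959  0.069 ] yaw 101.59 z [ 0.0021 -0.0017 -1.    ] F [-1.5 -1.5  4.8] w 0.013
```

{"api": "apply_moves", "payload": {
  "moves": [
    [[0,0,-0.1,0,0,0],[0,0,-0.3,0,0,0],[0,0,-0.45,0,0,0],[0,0,-0.45,0,0,0],[0,0,-0.4,0,0,0]]
  ]
}}

```text
time: 3.32
position: [0.5823, -0.295, 0.2389]
eef_rot: [[-0.201, 0.98, -0.0], [0.98, 0.201, 0.0], [0.0, -0.0, -1.0]]
ft_force: [-0.3, 0.5, -3.5]
width: 0.0128
```

Run:
```python
from h import *
st();snap('wrist','w2');snap('scene','s2')
c,s=np.cos(-.299),np.sin(-.299)
b=np.array([.5471+.022*c,.3215+.022*s]);print(b)
R0=Rdown(101.6)
plan([.50,0,.24],Rdown(87),6)
plan([b[0],b[1],.24],Rdown(90-17.13),7,p0=[.50,0,.24],R0=Rdown(87))
```

```text
t 3.33 p [ 0.5823 -0.295   0.2389] yaw 101.61 z [-1.e-04  3.e-04 -1.e+00] F [-0.3  0.5 -3.5] w 0.0128
[0.56812389 0.31501958]
[[[0.511,-0.038,0.002,0.008,0.005,0.244],[0.509,-0.059,0.003,0.007,0.005,0.243],[0.506,-0.081,0.004,0.008,0.005,0.244],[0.503,-0.102,0.004,0.007,0.005,0.243],[0.497,-0.123,0.005,0.008,0.005,0.244]]]
[[[0.492,-0.145,0.005,0.007,0.005,0.244]]]
max 0.511
[[[0.455,0.074,0.0,0.0,0.0,0.202],[0.456,0.057,0.0,0.0,0.0,0.202],[0.459,0.042,0.0,0.0,0.0,0.202],[0.46,0.025,0.0,0.0,0.0,0.201],[0.46,0.009,0.0,0.0,0.0,0.202]]]
[[[0.46,-0.007,0.0,0.0,0.0,0.202],[0.46,-0.023,0.0,0.0,0.0,0.202]]]
max 0.46
```

View pics/w2.png

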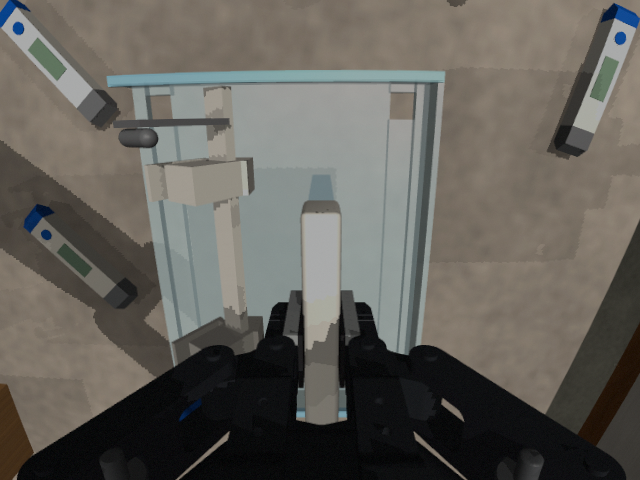

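View pics/s2.png

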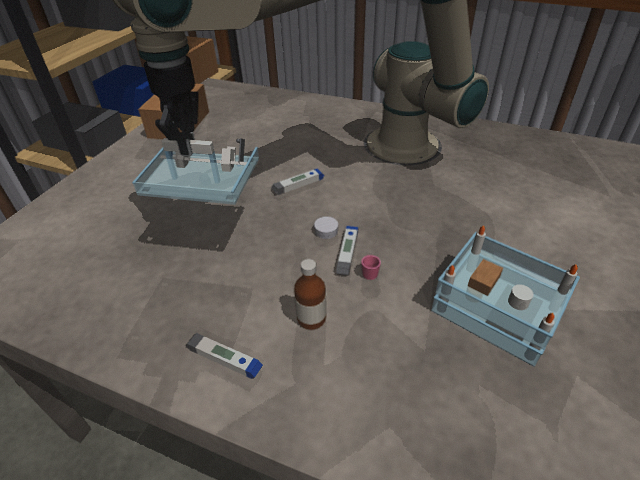

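The tray is lifted and level, and the bar is centred between the fingers. I'll carry it over on a detour inside the bottle.

{"api": "apply_moves", "payload": {
  "moves": [
    [[0.51,-0.04,0,0,0,0.24],[0.51,-0.06,0,0,0,0.24],[0.51,-0.08,0,0,0,0.24],[0.5,-0.1,0,0,0,0.24],[0.5,-0.12,0,0,0,0.24]]
  ]
}}

```text
time: 4.05
position: [0.5114, -0.0468, 0.2351]
eef_rot: [[0.008, 1.0, -0.003], [1.0, -0.008, 0.001], [0.001, -0.003, -1.0]]
ft_force: [0.2, 1.1, -2.7]
width: 0.0126
```

{"api": "apply_moves", "payload": {
  "moves": [
    [[0.49,-0.14,0,0,0,0.24],[0.46,0.07,0,0,0,0.2],[0.46,0.06,0,0,0,0.2],[0.46,0.04,0,0,0,0.2],[0.46,0.03,0,0,0,0.2]]
  ]
}}

```text
time: 4.68
position: [0.537, 0.1832, 0.235]
eef_rot: [[0.188, 0.982, -0.003], [0.982, -0.188, -0.001], [-0.002, -0.003, -1.0]]
ft_force: [1.7, -0.6, -4.3]
width: 0.0127
```

{"api": "apply_moves", "payload": {
  "moves": [
    [[0.46,0.01,0,0,0,0.2],[0.46,-0.01,0,0,0,0.2],[0.4,-0.02,0,0,0,0.2],[0,0,0,0,0,0],[0,0,0,0,0,0]]
  ]
}}

```text
time: 5.3
position: [0.5642, 0.3105, 0.2354]
eef_rot: [[0.289, 0.957, -0.003], [0.957, -0.289, -0.002], [-0.002, -0.002, -1.0]]
ft_force: [0.7, -0.1, -2.9]
width: 0.0129
```

Run:
```python
from h import *
st();snap('wrist','w3');snap('scene','s3');snap('top','t3')
```

```text
t 5.3 p [0.5642 0.3105 0.2354] yaw 73.22 z [-0.0025 -0.0018 -1.    ] F [ 0.7 -0.1 -2.9] w 0.0129
```

View pics/w3.png

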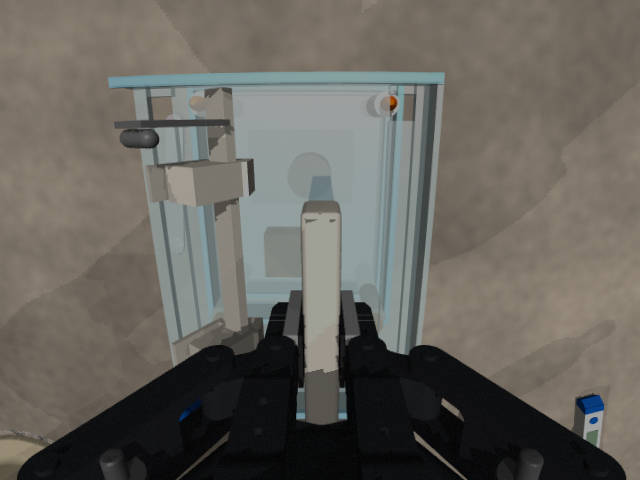

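View pics/s3.png

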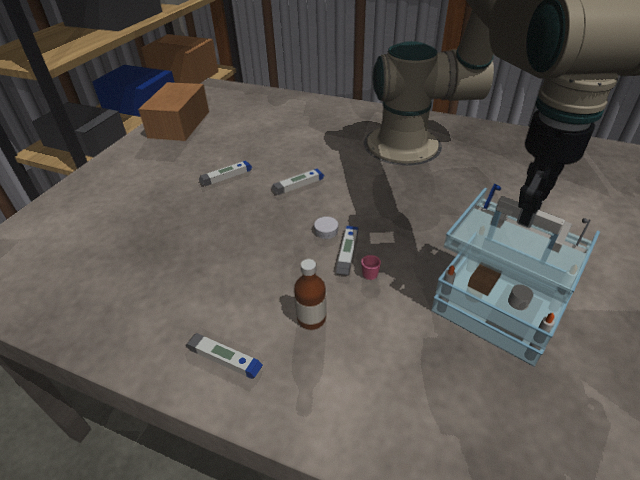

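View pics/t3.png

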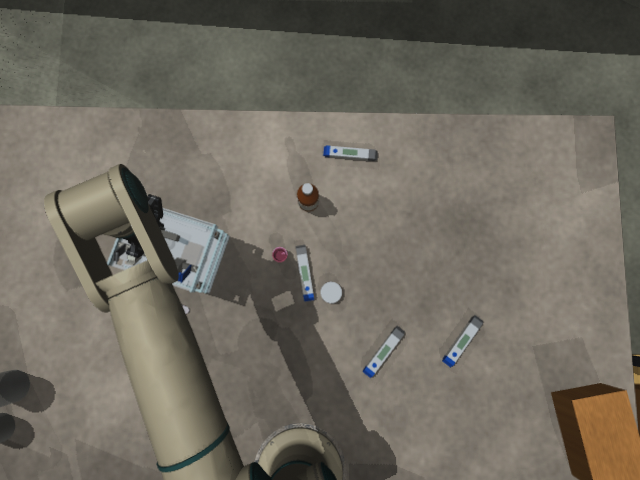

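```bash
cat > ov.py <<'E'
from h import *
def tray_pts(f,dx=0,dy=0,dz=.067,yaw=0):
    R,p=f['rot'],f['pos']
    out=[]
    for sx in (1,-1):
        for cx,cy in [(7,7),(7,-7),(-7,-7),(-7,7)]:
            for h in (0,.006):
                t=np.array([ .086+cy/1e3, sx*.066-.022+cx/1e3, 0])
                c,s=np.cos(yaw),np.sin(yaw); t=np.array([c*t[0]-s*t[1]+dx,s*t[0]+c*t[1]+dy,dz-h])
                out.append(p+R@t)
    return np.array(out)
def stand_pts(p,hs=(.105,.118,.124)):
    c,s=np.cos(p[2]),np.sin(p[2]);o=[]
    for x in (.066,-.066):
        for y in (.086,-.086):
            for h in hs: o.append([p[0]+c*x-s*y,p[1]+s*x+c*y,h])
    return np.array(o)
def ov(fn,P,out,win,k,col=(0,0,255)):
    f=load(fn);im=f['img'].copy();u0,v0,u1,v1=win
    im=cv2.resize(im[v0:v1,u0:u1],None,fx=k,fy=k,interpolation=cv2.INTER_CUBIC)
    for q in proj(f,P): 
        c=((q+.5-[u0,v0])*k).astype(int); cv2.circle(im,tuple(int(x) for x in c),2,col,-1)
    cv2.imwrite('pics/'+out+'.png',im)
E
python3 - <<'E'
from ov import *
ov('w2',tray_pts(load('w2')),'o2',(100,60,460,140),2.2)
f=load('w3');P=np.r_[stand_pts([.5471,.3215,-.299])]
ov('w3',P,'o3',(100,60,460,140),2.2)
a=cv2.imread('pics/o2.png');b=cv2.imread('pics/o3.png');cv2.imwrite('pics/o23.png',np.r_[a,b])
E
```

```text
(no output)
```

View pics/o23.png

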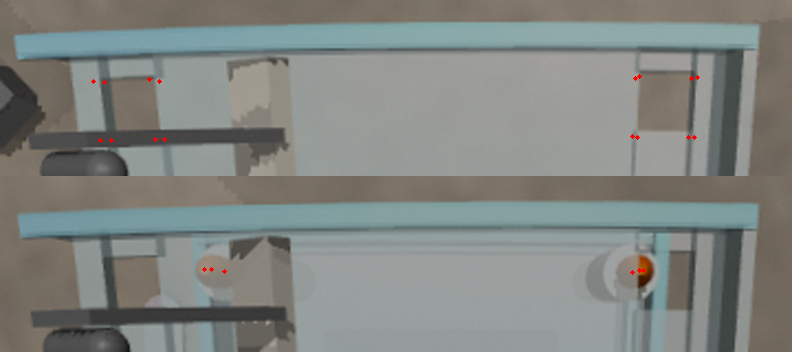

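Run:
```python
from ov import *
f=load('w2')
for n,w in dict(a=(135,80,185,130),b=(380,80,430,130)).items(): crop('w2',*w,8,'z2'+n); crop('w3',*((w[0]+35,w[1],w[2]+35,w[3]) if n=='a' else w),8,'z3'+n)
cv2.imwrite('pics/z.png',np.r_[np.c_[cv2.imread('pics/z2a.png'),cv2.imread('pics/z2b.png')],np.c_[cv2.imread('pics/z3a.png'),cv2.imread('pics/z3b.png')]][:, :][:800])
im=cv2.imread('pics/z.png');print(im.shape)
cv2.imwrite('pics/za.png',im[:400]);cv2.imwrite('pics/zb.png',im[400:])
```

```text
Traceback (most recent call last):
cv2.error: OpenCV(4.12.0) /io/opencv/modules/imgcodecs/src/loadsave.cpp:1058: error: (-215:Assertion failed) image.channels() == 1 || image.channels() == 3 || image.channels() == 4 in function 'imwrite_'
```

Run:
```python
from ov import *
for i in '23': cv2.imwrite(f'pics/y{i}.png',np.hstack([cv2.imread(f'pics/z{i}a.png'),cv2.imread(f'pics/z{i}b.png')]))
```

```text
(no output)
```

View pics/y2.png

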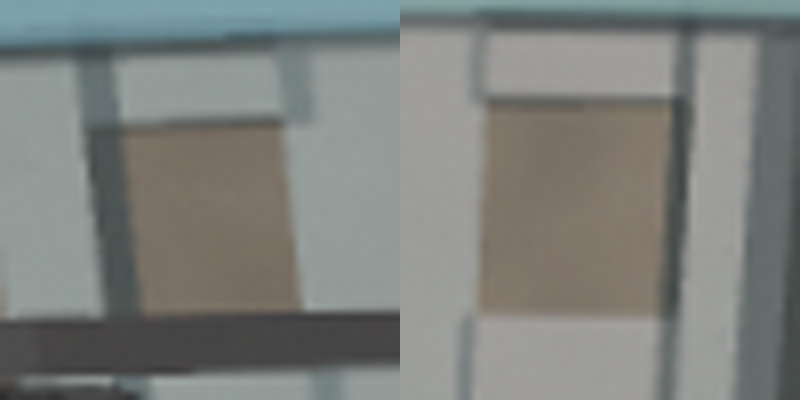

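View pics/y3.png

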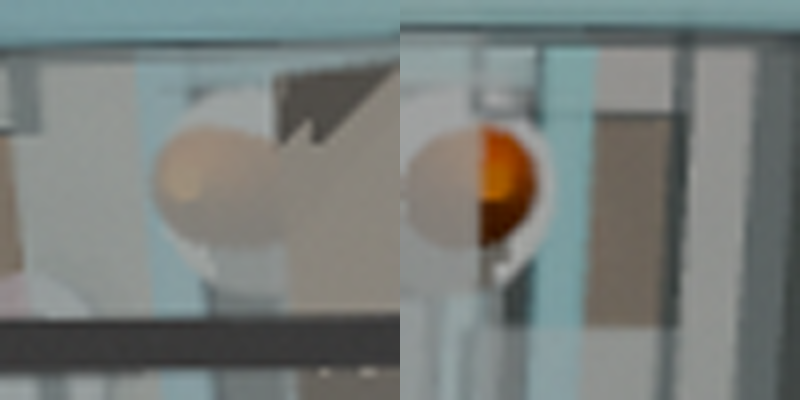

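Run:
```python
from ov import *
f=load('w3');R=f['rot'];p=f['pos']
A=px(f,389.1,103.1,.1145);B=px(f,198.2,103.3,.1145)
d=A-B;print('pins',A,B,np.linalg.norm(d),np.degrees(np.arctan2(d[1],d[0])))
yaw=np.arctan2(d[1],d[0]);m=(A+B)/2
print('stand centre via wrist',m[:2]-.086*np.array([-np.sin(yaw),np.cos(yaw)]))
zt=p[2]-.067
for z in (zt-.003,zt,zt+.003): 
  H=px(f,401.9,107.4,z+.003);print('hole tool',(R.T@(H-p))*1000,'expected 86,44')
# edges: left hole top edge v, right top edge
g=load('w2');Rg=g['rot'];pg=g['pos'];z=pg[2]-.067
for u,v in [(135+125/8,80+125/8),(135+285/8,80+120/8),(380+87/8,80+100/8),(380+272/8,80+100/8)]:
  print((Rg.T@(px(g,u,v,z)-pg)*1000).round(1))
```

```text
pins [0.63524137 0.38417642 0.1145    ] [0.50986526 0.42231724 0.1145    ] 0.13104919824329878 -16.920349972228536
stand centre via wrist [0.5475237  0.32096975]
hole tool [86.91980438 44.49071502 66.70274339] expected 86,44
hole tool [86.82351119 43.85682943 63.70418526] expected 86,44
hole tool [86.72721799 43.22294385 60.70562714] expected 86,44
[ 93.7 -92.9  67. ]
[ 93.7 -81.6  67. ]
[94.3 38.3 67. ]
[94.5 50.9 67. ]
```

Run:
```python
from ov import *
plan([.568,.3138,.200],Rdown(73.0),3)
```

```text
[[[0.016,0.007,0.124,0.0,0.001,0.004],[0.015,0.007,0.123,-0.001,0.001,0.005],[0.016,0.006,0.124,0.0,0.001,0.004]]]
max 0.124
```

{"api": "apply_moves", "payload": {
  "moves": [
    [[0.02,0.01,0.12,0,0,0.01],[0.015,0.01,0.12,0,0,0],[0.012,0,0.11,0,0,0],[0,0,0,0,0,0]]
  ]
}}

```text
time: 5.95
position: [0.5674, 0.3147, 0.2003]
eef_rot: [[0.291, 0.957, -0.003], [0.957, -0.291, -0.001], [-0.002, -0.002, -1.0]]
ft_force: [-0.3, 0.3, -3.8]
width: 0.0128
```

Run:
```python
from ov import *
st();snap('wrist','w4');snap('scene','s4');st()
crop('w4',110,60,430,140,2.5,'w4c');crop('scene' and 's4',420,190,620,340,4,'s4c')
```

```text
t 5.95 p [0.5674 0.3147 0.2003] yaw 73.11 z [-0.0029 -0.0014 -1.    ] F [-0.3  0.3 -3.8] w 0.0128
t 6.05 p [0.568  0.3149 0.2023] yaw 73.1 z [ 1.e-04 -1.e-04 -1.e+00] F [-1.3  0.3 -3.6] w 0.013
```

View pics/w4c.png

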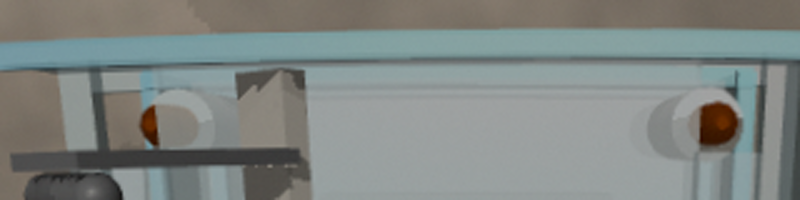

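View pics/s4c.png

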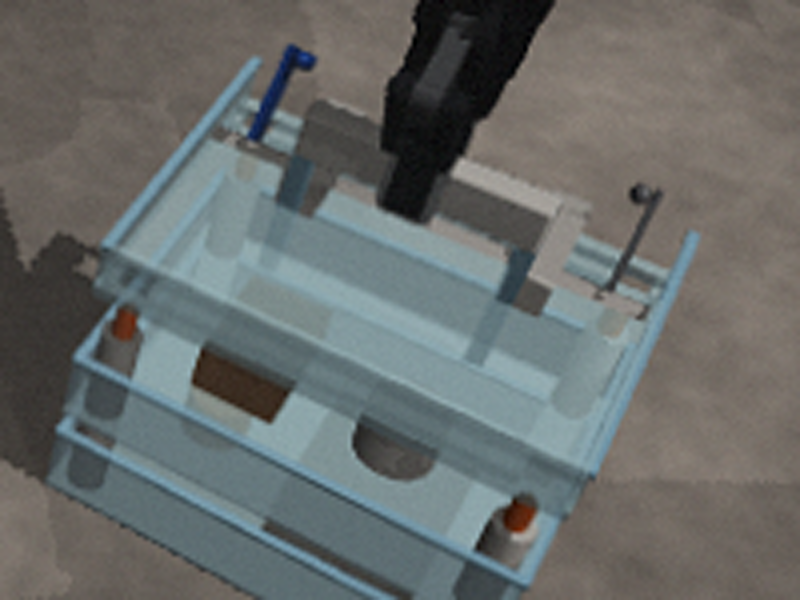

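Run:
```python
from ov import *
import time
f=load('w4')
for k in range(1): pass
crop('w4',140,75,200,135,6.5,'q1');crop('w4',375,75,435,135,6.5,'q2')
cv2.imwrite('pics/q.png',np.hstack([cv2.imread('pics/q1.png'),cv2.imread('pics/q2.png')]))
```

```text
(no output)
```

View pics/q.png

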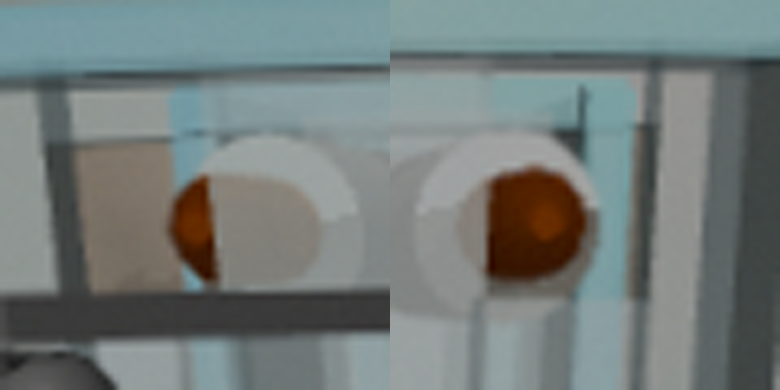

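Run:
```python
from ov import *
f=load('w4');he=f['hand_eye']
def tool(u,v,z):
    s=slopes(f,u,v);d=he[:3,:3]@np.array([s[0],s[1],1]);e=he[:3,3];return (e+d*(z-e[2])/d[2])*1000
for zt in (.2003,.2023):
    print('pinR',tool(395.2,109.5,zt-.1145),'tip',tool(398.8,108.1,zt-.124),'pinL',tool(177.5,110,zt-.1145))
print('holeR',tool(401.4,107.5,.064),tool(390.1,107.5,.064)[1],tool(412.7,107.5,.064)[1]); print('holeL top',tool(140+180/6.5,75+140/6.5,.064),tool(375+170/6.5,75+128/6.5,.064))
print('holeL left,right',tool(140+75/6.5,108,.064)[1],tool(140+212/6.5,108,.064)[1])
```

```text
pinR [86.2837673  44.57840105 85.8       ] tip [86.82292195 44.76033735 76.3       ] pinL [ 86.54518436 -85.84122151  85.8       ]
pinR [86.33700785 44.96649179 87.8       ] tip [86.88342719 45.16700483 78.3       ] pinL [ 86.60072254 -86.59940338  87.8       ]
holeR [86.77845564 43.6506413  64.        ] 37.53572601777352 49.78370930534373
holeL top [ 93.04190244 -82.30525997  64.        ] [93.34385156 43.14737782 64.        ]
holeL left,right -91.98584347305652 -80.18782206039941
```

The pins and holes agree to under 1 mm in the tool frame, so I'm lowering the tray.

{"api": "apply_moves", "payload": {
  "moves": [
    [[0,0.005,0.06,0,0,0],[0,0,0.06,0,0,0],[0,0,0.05,0,0,0],[0,0,0.05,0,0,0],[0,0,0,0,0,0]]
  ]
}}

```text
time: 6.68
position: [0.5682, 0.3147, 0.1796]
eef_rot: [[0.291, 0.957, -0.001], [0.957, -0.291, -0.001], [-0.001, -0.001, -1.0]]
ft_force: [-0.0, 0.2, -3.9]
width: 0.0129
```

Run:
```python
from ov import *
st();snap('wrist','w5');snap('scene','s5');st()
crop('s5',420,190,620,340,4,'s5c')
crop('w5',110,60,430,140,2.5,'w5c')
```

```text
t 6.67 p [0.5682 0.3147 0.1796] yaw 73.1 z [-9.e-04 -6.e-04 -1.e+00] F [-0.   0.2 -3.9] w 0.0129
t 6.78 p [0.5685 0.3148 0.1804] yaw 73.1 z [ 2.e-04 -1.e-04 -1.e+00] F [ 0.2  0.6 -3.8] w 0.0132
```

View pics/s5c.png

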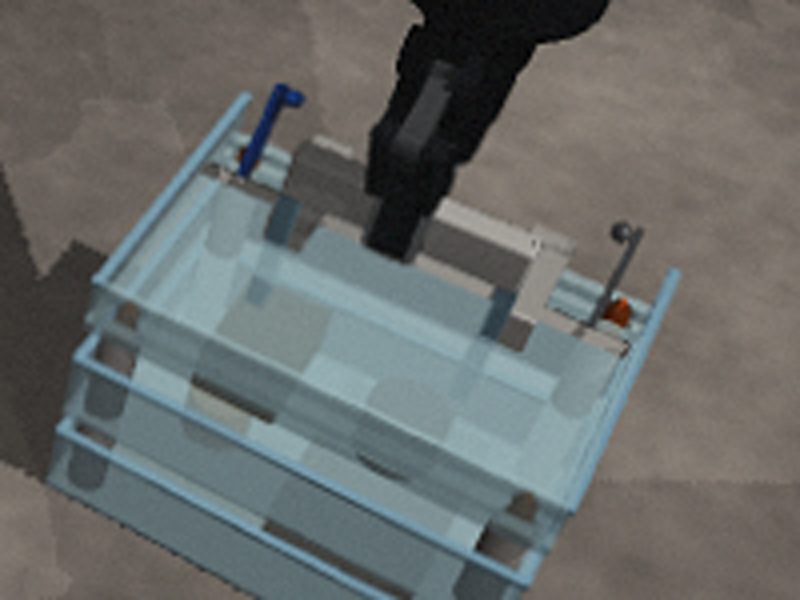

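View pics/w5c.png

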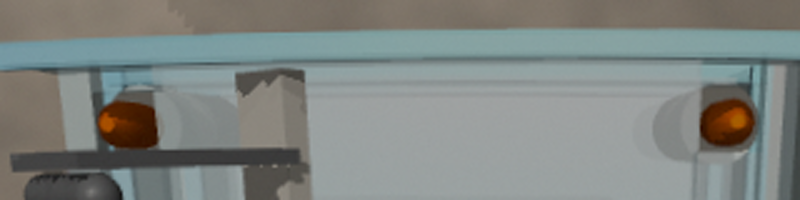

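The pins have entered the holes with no contact force, so I'm continuing down.

{"api": "apply_moves", "payload": {
  "moves": [
    [[0,0,0.03,0,0,0],[0,0,0.03,0,0,0],[0,0,0.015,0,0,0],[0,0,0,0,0,0]]
  ]
}}

```text
time: 7.28
position: [0.5686, 0.3147, 0.174]
eef_rot: [[0.291, 0.957, 0.001], [0.957, -0.291, 0.0], [0.001, 0.001, -1.0]]
ft_force: [-2.1, -3.0, 5.0]
width: 0.0128
```

{"api": "apply_moves", "payload": {
  "moves": [
    [[0,0,0.01,0,0,0],[0,0,0,0,0,0]]
  ]
}}

```text
time: 7.52
position: [0.5687, 0.3147, 0.1739]
eef_rot: [[0.291, 0.957, 0.002], [0.957, -0.291, 0.001], [0.001, 0.002, -1.0]]
ft_force: [-4.6, -5.2, 8.7]
width: 0.0126
```

The load has reversed at z 0.174, which matches the grip height plus 0.105, so the tray looks seated. I'm releasing it.

{"api": "apply_moves", "payload": {
  "moves": [
    [[0,0,0,0,0,0],[0,0,0,0,0,0],[0,0,0,0,0,0],[0,0,-0.3,0,0,0],[0,0,-0.5,0,0,0]]
  ],
  "jaw": -0.2
}}

```text
time: 8.15
position: [0.5677, 0.3145, 0.25]
eef_rot: [[0.291, 0.957, -0.005], [0.957, -0.291, -0.002], [-0.004, -0.004, -1.0]]
ft_force: [0.9, 0.6, 0.8]
width: 0.0342
```

{"api": "apply_moves", "payload": {
  "moves": [
    [[0,0,-0.4,0,0,0],[0,-0.5,0,0,0,0],[0,-0.5,0,0,0,0],[0,0,0,0,0,0]]
  ]
}}

```text
time: 8.65
position: [0.4703, 0.3451, 0.2922]
eef_rot: [[0.287, 0.958, 0.0], [0.958, -0.287, 0.001], [0.001, -0.0, -1.0]]
ft_force: [0.3, 1.1, 0.2]
width: 0.034
```

Run:
```python
from ov import *
st();snap('wrist','w6');snap('scene','s6');st()
crop('s6',420,190,620,340,4,'s6c')
```

```text
t 8.65 p [0.4703 0.3451 0.2922] yaw 73.29 z [ 1.e-04  5.e-04 -1.e+00] F [0.3 1.1 0.2] w 0.034
t 8.75 p [0.4727 0.344  0.292 ] yaw 73.14 z [ 7.e-04  1.e-04 -1.e+00] F [0.9 0.6 0.2] w 0.034
```

View pics/s6c.png

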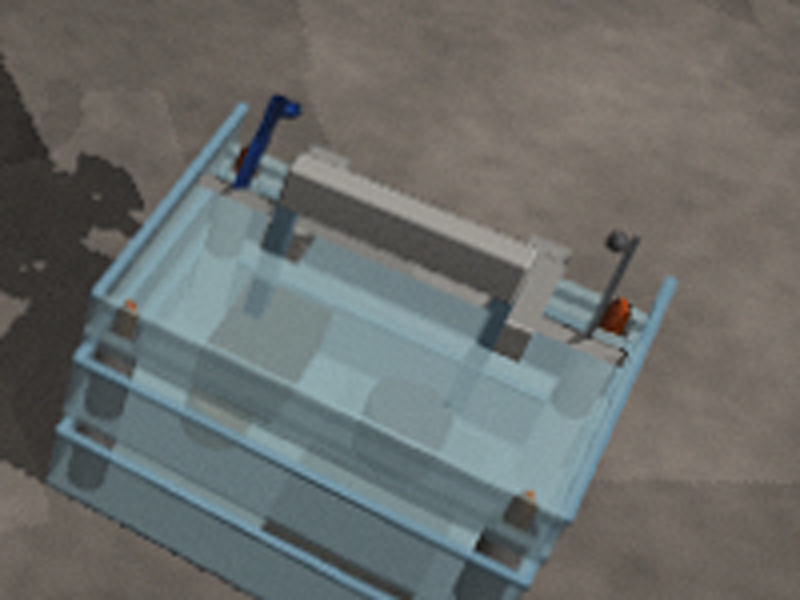

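View pics/w6.png

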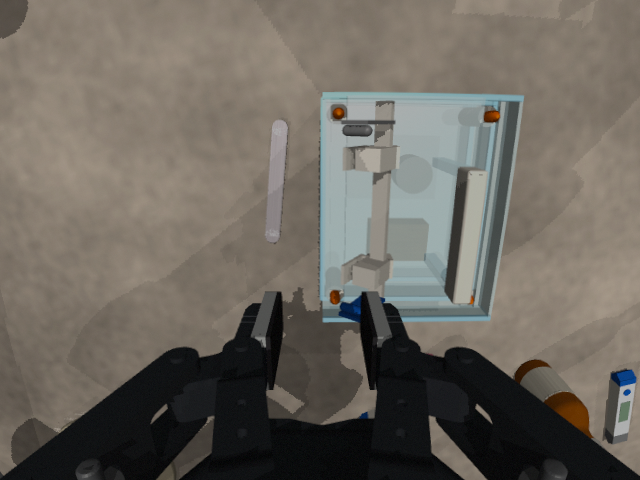

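All four orange pins stick up through the tray. Now to check its level from the depth map and plan the thermometer grasp.

Run:
```python
from ov import *
f=load('w6');f['pos']=np.array([.4720,.3443,.292]);P=cloud(f)
Q=P[165:305,445:487].reshape(-1,3);Q=Q[(Q[:,2]>.187)&(Q[:,2]<.215)]
r=cv2.minAreaRect(Q[:,:2].astype(np.float32)*1000);print(len(Q),np.median(Q,0),r)
A=np.c_[Q[:,:2]-Q[:,:2].mean(0),np.ones(len(Q))];print(np.linalg.lstsq(A,Q[:,2],rcond=None)[0])
c,s=np.cos(-.298),np.sin(-.298);print('bar exp',.5473+.022*c,.3212+.022*s,.199)
# thermo plan: via
plan([.47,.10,.27],Rdown(42),6,p0=[.472,.344,.292],R0=Rdown(73.14))
plan([.47,-.005,.20],Rdown(10.2),4,p0=[.47,.10,.27],R0=Rdown(42))
```

```text
3275 [0.57062395 0.32088182 0.19758802] ((570.8659057617188, 315.5894470214844), (98.07854461669922, 14.723522186279297), 73.38557434082031)
[ 0.33873417 -0.10577769  0.19647233]
bar exp 0.5683303636063963 0.3147406032338336 0.199
[[[-0.39,0.115,0.037,0.0,0.0,0.519],[-0.378,0.149,0.036,0.0,0.0,0.519],[-0.363,0.184,0.037,0.0,0.0,0.519],[-0.345,0.215,0.037,0.0,0.0,0.519],[-0.325,0.246,0.036,0.0,0.0,0.519]]]
[[[-0.3,0.273,0.037,0.0,0.0,0.519]]]
max 0.519
[[[-0.176,0.195,0.175,0.0,0.0,0.795],[-0.147,0.218,0.175,0.0,0.0,0.795],[-0.115,0.235,0.175,0.0,0.0,0.795],[-0.082,0.25,0.175,0.0,0.0,0.795]]]
max 0.795
```

{"api": "apply_moves", "payload": {
  "moves": [
    [[-0.39,0.12,0.04,0,0,0.52],[-0.38,0.15,0.04,0,0,0.52],[-0.36,0.18,0.04,0,0,0.52],[-0.35,0.22,0.04,0,0,0.52],[-0.33,0.25,0.04,0,0,0.52]]
  ],
  "jaw": 0.1
}}

```text
time: 9.38
position: [0.4721, 0.1371, 0.2716]
eef_rot: [[0.684, 0.73, 0.0], [0.73, -0.684, -0.0], [-0.0, 0.0, -1.0]]
ft_force: [0.7, -0.6, 0.2]
width: 0.0465
```

{"api": "apply_moves", "payload": {
  "moves": [
    [[-0.3,0.27,0.04,0,0,0.52],[-0.18,0.2,0.17,0,0,0.8],[-0.15,0.22,0.17,0,0,0.8],[-0.12,0.24,0.17,0,0,0.8],[-0.08,0.25,0.17,0,0,0.8]]
  ]
}}

```text
time: 10.0
position: [0.4708, -0.0096, 0.1992]
eef_rot: [[0.986, 0.166, 0.0], [0.166, -0.986, -0.0], [0.0, 0.0, -1.0]]
ft_force: [0.5, 0.1, 0.2]
width: 0.0468
```

{"api": "apply_moves", "payload": {
  "moves": [
    [[0,0,0,0,0,0]]
  ]
}}

```text
time: 10.12
position: [0.4701, -0.0096, 0.1984]
eef_rot: [[0.986, 0.169, -0.003], [0.169, -0.986, -0.0], [-0.003, -0.0, -1.0]]
ft_force: [-0.5, 0.1, 0.4]
width: 0.047
```

Run:
```python
from ov import *
st();f=snap('wrist','w7');st()
f=load('w7');P=cloud(f)
m=(P[...,2]>0.010)&(P[...,2]<.032)&(abs(P[...,1])<.06)&(abs(P[...,0]-.50)<.12)
n,l=cv2.connectedComponents(m.astype(np.uint8))
for i in range(1,n):
    Q=P[l==i]
    if len(Q)>200: print(len(Q),Q.mean(0).round(4),cv2.minAreaRect(Q[:,:2].astype(np.float32)*1000))
# level: bar top via scene depth
```

```text
t 10.12 p [ 0.4701 -0.0096  0.1984] yaw 9.71 z [-0.0029 -0.     -1.    ] F [-0.5  0.1  0.4] w 0.047
t 10.18 p [ 0.4705 -0.0087  0.1995] yaw 9.87 z [-1.e-03  2.e-04 -1.e+00] F [-0.9 -0.7  0.9] w 0.0469
4773 [ 0.5038 -0.0013  0.019 ] ((498.8123474121094, -1.9727554321289062), (146.08071899414062, 26.17454719543457), 10.366497039794922)
682 [ 0.4505 -0.0532  0.0204] ((448.7572937011719, -52.32546615600586), (49.334983825683594, 15.329591751098633), 0.13718605041503906)
```

View pics/w7.png

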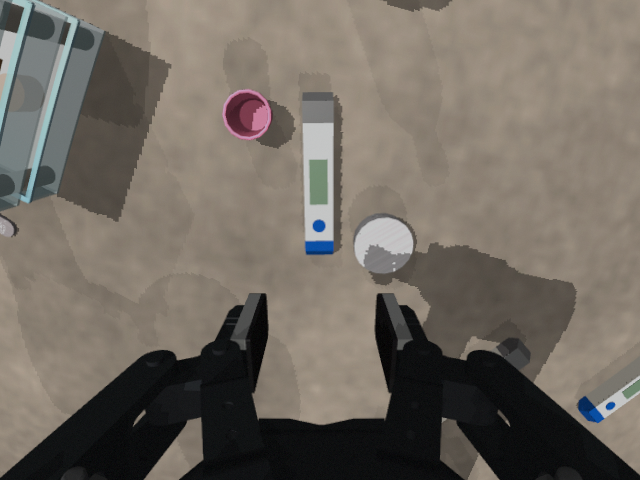

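The target thermometer (tip at about (318,105), blue end at (319,247)) is aligned with the jaws. The cup at (247,115) and tin at (384,243) are clear. I'm descending now.

Run:
```python
from ov import *
plan([.499,-.0018,.002],Rdown(10.3),5,p0=[.4702,-.0092,.199],R0=Rdown(9.8))
```

```text
[[[0.059,-0.005,0.394,0.0,0.0,-0.01],[0.06,-0.004,0.394,0.0,0.0,-0.01],[0.059,-0.005,0.394,0.0,0.0,-0.01],[0.059,-0.004,0.394,0.0,0.0,-0.01],[0.059,-0.005,0.394,0.0,0.0,-0.01]]]
max 0.394
```

{"api": "apply_moves", "payload": {
  "moves": [
    [[0.1,-0.01,0.4,0,0,-0.02],[0.1,-0.01,0.4,0,0,-0.02],[0.1,0,0.4,0,0,-0.01],[0,0,0.4,0,0,0],[0,0,0.25,0,0,0]]
  ]
}}

```text
time: 10.8
position: [0.4996, 0.0003, 0.0135]
eef_rot: [[0.983, 0.184, -0.001], [0.184, -0.983, 0.0], [-0.001, -0.0, -1.0]]
ft_force: [0.6, -1.2, 0.4]
width: 0.0469
```

{"api": "apply_moves", "payload": {
  "moves": [
    [[0,0,0,0,0,0],[0,0,0,0,0,0]]
  ]
}}

```text
time: 11.05
position: [0.5008, -0.0003, 0.0165]
eef_rot: [[0.983, 0.182, 0.003], [0.182, -0.983, -0.0], [0.003, 0.001, -1.0]]
ft_force: [0.2, -0.2, 0.0]
width: 0.0471
```

{"api": "apply_moves", "payload": {
  "moves": [
    [[-0.01,0.018,0.08,0,0,0],[0,0,0.03,0,0,0],[0,0,0,0,0,0]]
  ]
}}

```text
time: 11.42
position: [0.4987, -0.0026, 0.0037]
eef_rot: [[0.984, 0.18, -0.0], [0.18, -0.984, -0.0], [-0.0, -0.0, -1.0]]
ft_force: [-0.2, -0.1, 0.4]
width: 0.0468
```

Run:
```python
from ov import *
st();snap('wrist','w8');st();snap('scene','s8');st()
```

```text
t 11.43 p [ 0.4987 -0.0026  0.0037] yaw 10.4 z [-2.e-04 -0.e+00 -1.e+00] F [-0.2 -0.1  0.4] w 0.0468
t 11.47 p [ 0.4988 -0.0026  0.0039] yaw 10.4 z [ 1.e-04 -1.e-04 -1.e+00] F [-0.4 -0.5  0.2] w 0.0467
t 11.53 p [ 0.4989 -0.0026  0.004 ] yaw 10.4 z [ 3.e-04 -1.e-04 -1.e+00] F [-0.4 -0.5 -0.7] w 0.0474
```

View pics/w8.png

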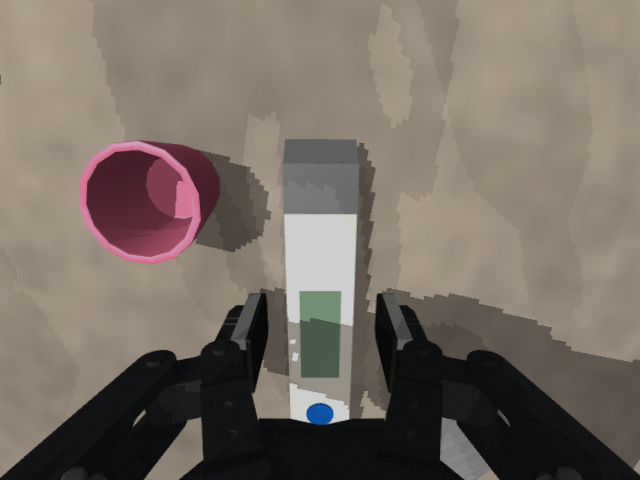

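{"api": "apply_moves", "payload": {
  "moves": [
    [[0,0,0.02,0,0,0],[0,0,0,0,0,0],[0,0,0,0,0,0],[0,0,0,0,0,0],[0,0,0,0,0,0]]
  ],
  "jaw": -1
}}

```text
time: 12.15
position: [0.499, -0.0025, 0.002]
eef_rot: [[0.984, 0.181, 0.001], [0.181, -0.984, -0.0], [0.001, 0.0, -1.0]]
ft_force: [0.7, -0.3, 2.1]
width: 0.0247
```

Run:
```python
from ov import *
st()
```

```text
t 12.15 p [ 0.499  -0.0025  0.002 ] yaw 10.4 z [ 5.e-04 -1.e-04 -1.e+00] F [ 0.7 -0.3  2.1] w 0.0247
```

```bash
cat > dock.py <<'E'
from ov import *
def dock(sx=.5473,sy=.3212,yaw=-17.0):
    Rs=Rn.from_euler('z',yaw,degrees=True).as_matrix()
    a=np.radians(35)
    Rd=Rs@np.array([[np.cos(a),0,-np.sin(a)],[0,1,0],[np.sin(a),0,np.cos(a)]])
    return Rd, np.array([sx,sy,.105])+Rs@np.array([-.045,0,.042])
def tcp(h,off=(0,0,.002),**k):
    """TCP pose with therm underside h above seat; off=therm underside centre in tool"""
    Rd,d=dock(**k)
    R=np.c_[Rd[:,1],Rd[:,0],-Rd[:,2]]
    return d+Rd[:,2]*h-R@np.array(off),R
E
python3 - <<'E'
from dock import *
p,R=tcp(.09);print(p,R.round(3),np.linalg.det(R))
w=[.40,.22,.27]
plan([.499,-.0025,.152],Rdown(10.4),4)
plan(w,Rdown(60),6,p0=[.499,-.0025,.152],R0=Rdown(10.4))
plan(p,R,5,p0=w,R0=Rdown(60))
E
```

```text
[0.45380301 0.3497849  0.22236199] [[ 0.292  0.783  0.549]
 [ 0.956 -0.239 -0.168]
 [ 0.     0.574 -0.819]] 1.0000000000000002
[[[0.0,0.0,-0.375,0.0,-0.001,0.0],[0.0,0.0,-0.375,0.001,0.0,0.0],[0.001,0.0,-0.375,0.0,-0.001,0.0],[0.0,0.0,-0.375,0.0,-0.001,0.0]]]
max 0.375
[[[-0.095,-0.395,-0.197,0.0,0.0,-0.827],[-0.038,-0.404,-0.196,0.0,0.0,-0.826],[0.021,-0.405,-0.197,0.0,0.0,-0.827],[0.079,-0.398,-0.197,0.0,0.0,-0.827],[0.135,-0.383,-0.196,0.0,0.0,-0.826]]]
[[[0.189,-0.359,-0.197,0.0,0.0,-0.827]]]
max 0.827
[[[0.279,-0.037,0.095,-0.697,0.079,-0.252],[0.278,-0.036,0.095,-0.697,0.08,-0.252],[0.28,-0.035,0.094,-0.697,0.079,-0.252],[0.279,-0.034,0.094,-0.697,0.08,-0.251],[0.279,-0.033,0.094,-0.697,0.079,-0.252]]]
max 0.697
```

{"api": "apply_moves", "payload": {
  "moves": [
    [[0,0,-0.2,0,0,0],[0,0,-0.45,0,0,0],[0,0,-0.45,0,0,0],[0,0,-0.4,0,0,0],[0,0,0,0,0,0]]
  ]
}}

```text
time: 12.78
position: [0.5003, -0.0026, 0.1551]
eef_rot: [[0.984, 0.181, 0.006], [0.181, -0.984, -0.001], [0.006, 0.002, -1.0]]
ft_force: [-0.2, 0.1, -1.5]
width: 0.0248
```

Run:
```python
from ov import *
st();snap('wrist','w9')
```

```text
t 12.78 p [ 0.5003 -0.0026  0.1551] yaw 10.41 z [ 6.2e-03 -5.0e-04 -1.0e+00] F [-0.2  0.1 -1.5] w 0.0248
```

View pics/w9.png

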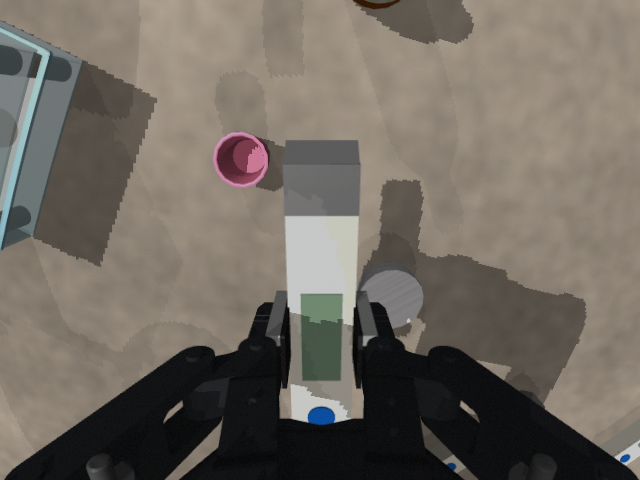

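Run:
```python
from ov import *
f=load('w9');he=f['hand_eye']
crop('w9',270,120,375,230,5,'w9c')
def tool(u,v,z):
    s=slopes(f,u,v);d=he[:3,:3]@np.array([s[0],s[1],1]);e=he[:3,3];return (e+d*(z-e[2])/d[2])*1000
print('tip(74)',tool(322,140.5,-.008),'face end(66)',tool(322,164.5,-.018))
print('sides',tool(286,215,-.018),tool(359,215,-.018),tool(288,300,-.018),tool(357,300,-.018))
```

```text
tip(74) [ 7.30781068e+01  1.83200632e-03 -8.00000000e+00] face end(66) [ 6.57372267e+01 -1.77823332e-02 -1.80000000e+01]
sides [ 48.21961602 -12.59583646 -18.        ] [ 48.23965317  12.97302177 -18.        ] [ 15.01044293 -12.82304649 -18.        ] [ 15.02169377  13.34495104 -18.        ]
```

View pics/w9c.png

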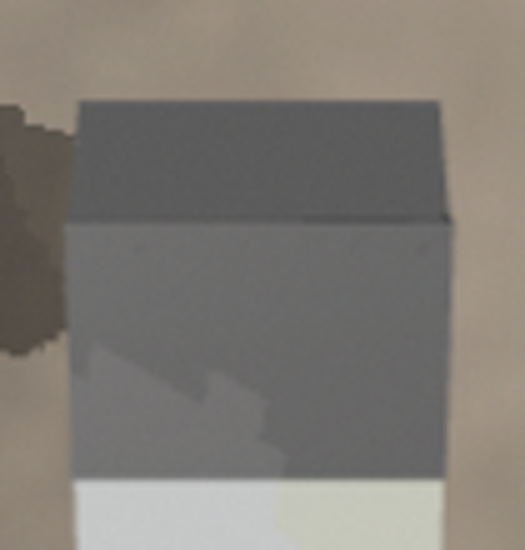

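{"api": "apply_moves", "payload": {
  "moves": [
    [[-0.1,-0.4,-0.2,0,0,-0.83],[-0.04,-0.4,-0.2,0,0,-0.83],[0.02,-0.4,-0.2,0,0,-0.83],[0.08,-0.4,-0.2,0,0,-0.83],[0.14,-0.38,-0.2,0,0,-0.83]]
  ]
}}

```text
time: 13.45
position: [0.4148, 0.1836, 0.2501]
eef_rot: [[0.613, 0.79, -0.004], [0.79, -0.613, -0.001], [-0.003, -0.002, -1.0]]
ft_force: [0.5, 0.5, -0.5]
width: 0.0245
```

{"api": "apply_moves", "payload": {
  "moves": [
    [[0.19,-0.36,-0.2,0,0,-0.83],[0.28,-0.04,0.09,-0.7,0.08,-0.25],[0.28,-0.04,0.09,-0.7,0.08,-0.25],[0.28,-0.04,0.09,-0.7,0.08,-0.25],[0.28,-0.03,0.09,-0.7,0.08,-0.25]]
  ]
}}

```text
time: 14.08
position: [0.441, 0.3254, 0.2329]
eef_rot: [[0.33, 0.83, 0.45], [0.944, -0.295, -0.149], [0.009, 0.474, -0.881]]
ft_force: [0.5, -0.2, -1.1]
width: 0.0248
```

{"api": "apply_moves", "payload": {
  "moves": [
    [[0.28,-0.03,0.09,-0.7,0.08,-0.25],[0,0,0,0,0,0],[0,0,0,0,0,0],[0,0,0,0,0,0]]
  ]
}}

```text
time: 14.58
position: [0.4527, 0.3499, 0.227]
eef_rot: [[0.292, 0.782, 0.551], [0.956, -0.239, -0.167], [0.001, 0.576, -0.818]]
ft_force: [0.3, -0.4, -0.5]
width: 0.0244
```

Run:
```python
from dock import *
st();snap('wrist','w10');snap('scene','s10');snap('top','t10');st()
s=ctrl.read_state();p,R=tcp(.09)
Rm=np.array(s['eef_rot']).reshape(3,3)
print('pos err tool mm',(Rm.T@(p-s['position'])*1000).round(1),'rot err deg',np.degrees(Rn.from_matrix(Rm.T@R).as_rotvec()).round(2),np.round(s['qpos'],2))
```

```text
t 14.57 p [0.4527 0.3499 0.227 ] yaw 73.03 z [ 0.5508 -0.1669 -0.8178] F [ 0.3 -0.4 -0.5] w 0.0244
t 14.72 p [0.4527 0.35   0.227 ] yaw 73.05 z [ 0.5512 -0.1667 -0.8175] F [ 0.2  0.6 -0.4] w 0.0247
pos err tool mm [ 0.1 -1.7  4.5] rot err deg [ 0.16 -0.1  -0.01] [ 0.85 -0.01  1.57 -0.57  1.34  1.22]
```

View pics/w10.png

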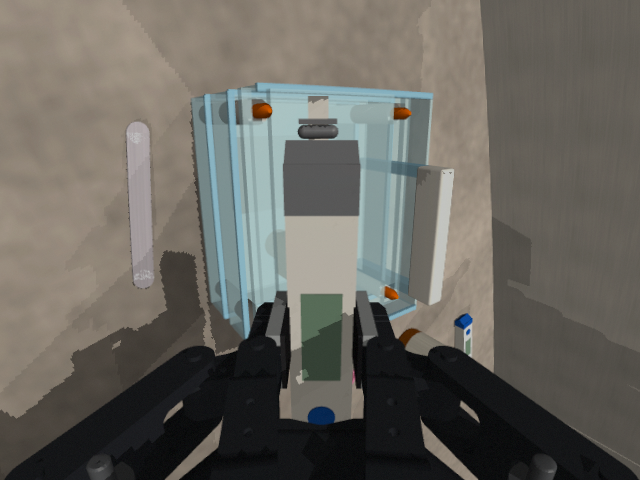

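View pics/s10.png

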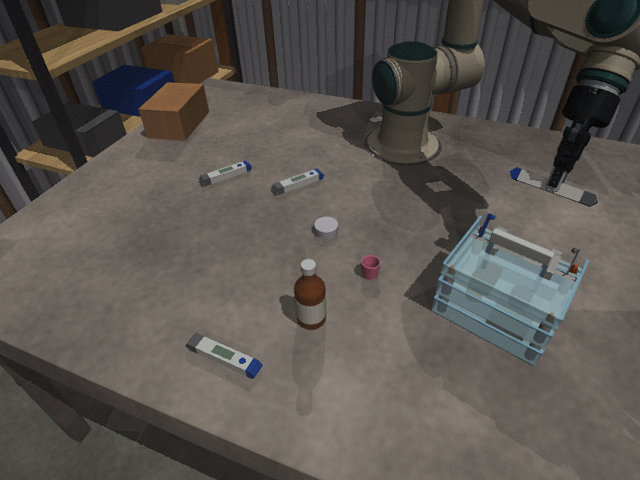

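Run:
```python
from dock import *
f=load('w10');he=f['hand_eye']
crop('w10',180,70,460,150,2.8,'w10c')
def tool(u,v,z):
    s=slopes(f,u,v);d=he[:3,:3]@np.array([s[0],s[1],1]);e=he[:3,3];return (e+d*(z-e[2])/d[2])*1000
for z in (.075,.079,.083): print('nose',tool(318.5,131,z),tool(299,131,z)[1],tool(338.5,131,z)[1])
# pins check with current stand est in this view
P=stand_pts([.5473,.3212,np.radians(-17)],hs=(.111,.118,.124));ov('w10',P,'o10',(180,70,460,150),2.8)
```

```text
nose [74.03845645 -1.60952756 75.        ] -12.805225901649903 9.871529666812476
nose [73.92426527 -1.63655471 79.        ] -13.038945398751036 10.056463084402111
nose [73.81007408 -1.66358187 83.        ] -13.272664895852165 10.24139650199175
```

View pics/o10.png

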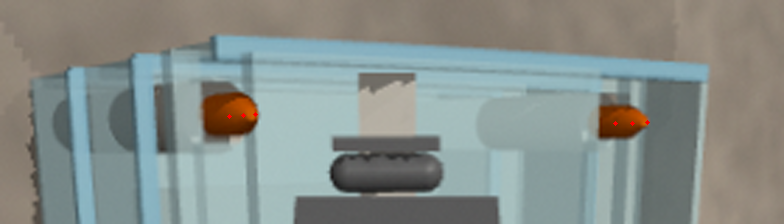

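Alignment is good: the pins overlay within a pixel. The nose offset of −1.65 mm in tool y matches the pose error. I'm correcting that and approaching along the normal.

{"api": "apply_moves", "payload": {
  "moves": [
    [[0.01,-0.017,0.2,0.016,-0.01,0],[0,0,0.3,0,0,0],[0,0,0.15,0,0,0],[0,0,0,0,0,0],[0,0,0,0,0,0]]
  ]
}}

```text
time: 15.35
position: [0.487, 0.3414, 0.173]
eef_rot: [[0.291, 0.783, 0.549], [0.957, -0.239, -0.167], [0.0, 0.574, -0.819]]
ft_force: [-0.5, -1.1, -1.2]
width: 0.0243
```

Run:
```python
from dock import *
st();snap('wrist','w11');snap('scene','s11');st()
s=ctrl.read_state();p,R=tcp(.0)
Rm=np.array(s['eef_rot']).reshape(3,3)
print('to seat, tool mm',(Rm.T@(p-s['position'])*1000).round(1),'rot err deg',np.degrees(Rn.from_matrix(Rm.T@R).as_rotvec()).round(2))
crop('s11',450,190,620,320,4.6,'s11c')
```

```text
t 15.35 p [0.487  0.3414 0.173 ] yaw 73.07 z [ 0.5492 -0.167  -0.8188] F [-0.5 -1.1 -1.2] w 0.0243
t 15.45 p [0.487  0.3416 0.1734] yaw 73.09 z [ 0.5496 -0.1664 -0.8187] F [ 0.2  1.1 -1. ] w 0.0244
to seat, tool mm [-1.9  0.1 30.3] rot err deg [ 0.05 -0.09  0.05]
```

View pics/w11.png

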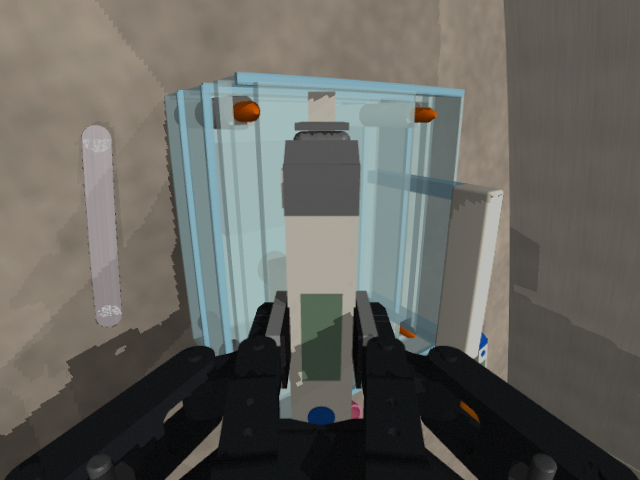

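View pics/s11c.png

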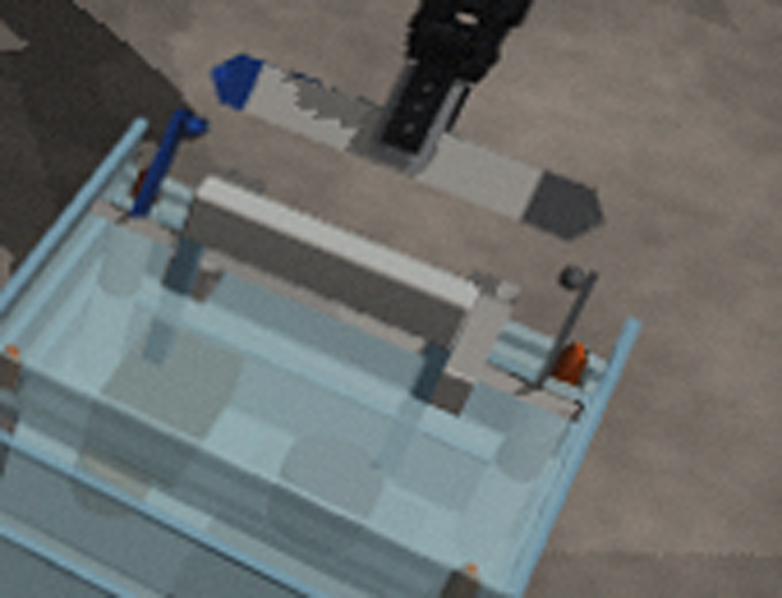

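Run:
```python
from dock import *
f=load('s11');Rd,d=dock()
def D(x,y,z): return proj(f,d+Rd@np.array([x,y,z])/1e3)[0]
W=lambda q:((q-[450,190])*4.6).round(0)
for y in (74,-74): print('tip pred (off0)',W(D(13,y,40.3)),W(D(-13,y,40.3)),'nose',W(D(11.5,np.sign(y)*72.6,17.5)))
print('per mm y',4.6*(D(0,5,30)-D(0,-5,30))/10)
```

```text
tip pred (off0) [598. 222.] [598. 221.] nose [565. 278.]
tip pred (off0) [204.  68.] [216.  71.] nose [184. 123.]
per mm y [2.60437917 1.03709525]
```

{"api": "apply_moves", "payload": {
  "moves": [
    [[-0.007,0,0.08,0,0,0],[0,0,0.06,0,0,0],[0,0,0.04,0,0,0],[0,0,0,0,0,0]]
  ]
}}

```text
time: 15.95
position: [0.4968, 0.3374, 0.1576]
eef_rot: [[0.291, 0.784, 0.549], [0.957, -0.238, -0.168], [-0.001, 0.574, -0.819]]
ft_force: [-0.2, 0.6, 1.4]
width: 0.0247
```

```bash
cat >> dock.py <<'E'
def rep():
    s=ctrl.read_state();p,R=tcp(.0)
    Rm=np.array(s['eef_rot']).reshape(3,3)
    print('t',s['time'],'to seat mm',(Rm.T@(p-s['position'])*1000).round(1),'rot',np.degrees(Rn.from_matrix(Rm.T@R).as_rotvec()).round(2),'Ftool',(Rm.T@np.array(s['ft_force'])).round(1),'w',s['width'])
E
python3 - <<'E'
from dock import *
rep();snap('wrist','w12');snap('scene','s12');rep()
crop('s12',450,190,620,320,4.6,'s12c');crop('w12',220,90,420,240,4,'w12c')
E
```

```text
t 15.95 to seat mm [-0.8  0.5 11.3] rot [ 0.02 -0.01  0.07] Ftool [ 0.5  0.5 -1.4] w 0.02465207424252142
t 16.05 to seat mm [-0.6  0.6 11.3] rot [0.02 0.01 0.08] Ftool [ 0.3  0.2 -0.2] w 0.02466642205950653
```

View pics/w12c.png

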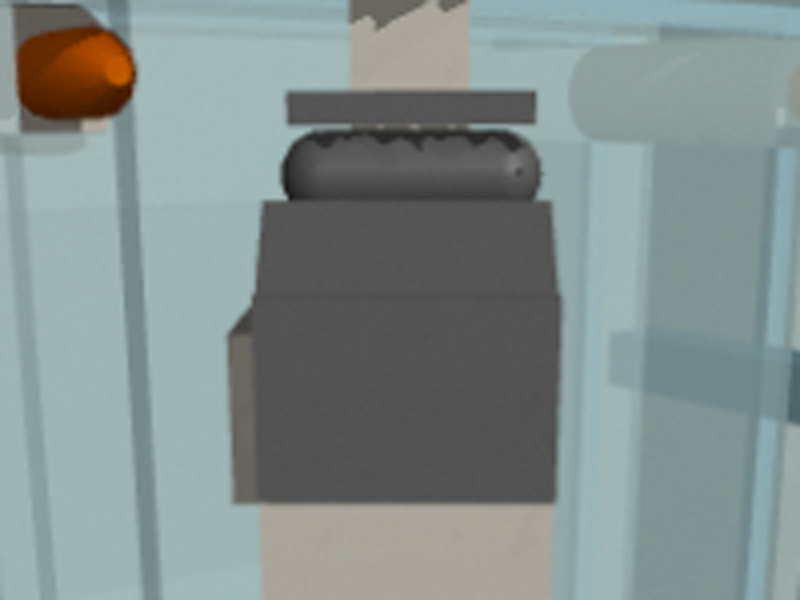

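View pics/s12c.png

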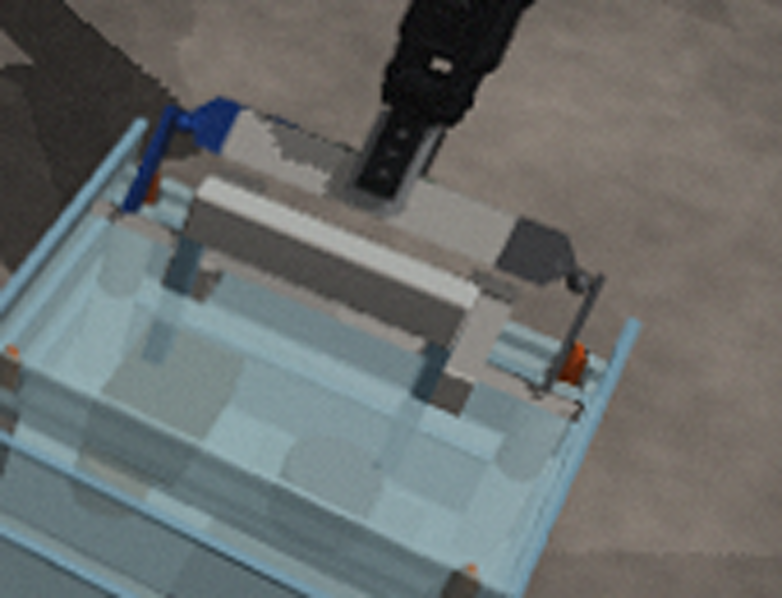

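The thermometer sits evenly between the two noses, so I'm pressing in along the normal.

{"api": "apply_moves", "payload": {
  "moves": [
    [[0,0.004,0.03,0,0,0],[0,0,0.03,0,0,0],[0,0,0.03,0,0,0],[0,0,0,0,0,0]]
  ]
}}

```text
time: 16.55
position: [0.5017, 0.3354, 0.1492]
eef_rot: [[0.292, 0.784, 0.547], [0.957, -0.238, -0.169], [-0.002, 0.573, -0.82]]
ft_force: [0.5, 0.8, -3.2]
width: 0.0248
```

Run:
```python
from dock import *
rep();snap('scene','s13');rep()
crop('s13',450,190,620,320,4.6,'s13c')
```

```text
t 16.55 to seat mm [-0.2  1.   1.4] rot [-0.06  0.07  0.11] Ftool [ 0.9 -1.7  2.8] w 0.024780733030529592
t 16.6 to seat mm [-0.2  1.   1.5] rot [-0.07  0.08  0.11] Ftool [ 0.6 -1.2  2.1] w 0.02478891064791844
```

View pics/s13c.png

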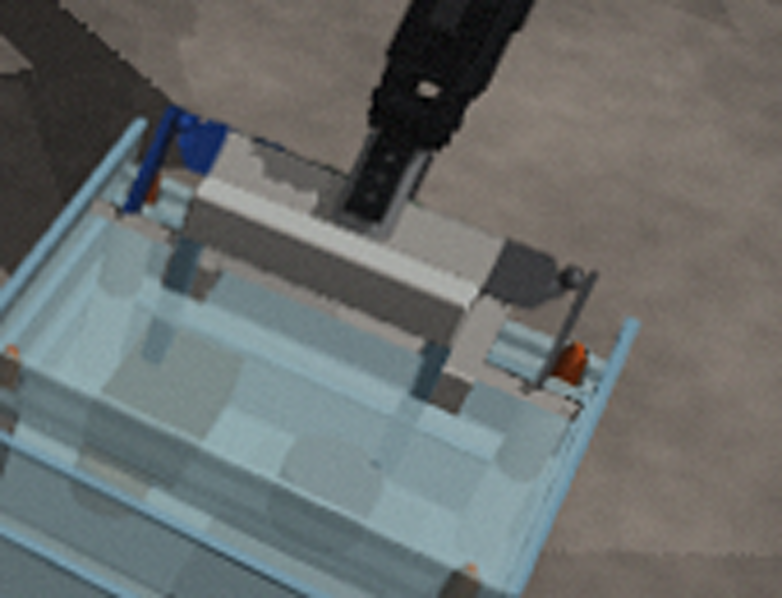

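{"api": "apply_moves", "payload": {
  "moves": [
    [[0,0.005,0.02,0,0,0],[0,0,0,0,0,0]]
  ]
}}

```text
time: 16.85
position: [0.5033, 0.3352, 0.1487]
eef_rot: [[0.291, 0.784, 0.548], [0.957, -0.238, -0.168], [-0.001, 0.573, -0.819]]
ft_force: [0.5, 0.8, -2.6]
width: 0.0248
```

Run:
```python
from dock import *
rep()
```

```text
t 16.85 to seat mm [-0.5  0.   0. ] rot [-0.02  0.03  0.09] Ftool [ 0.9 -1.3  2.2] w 0.024751585536889872
```

{"api": "apply_moves", "payload": {
  "moves": [
    [[0,0,0.01,0,0,0],[0,0,0,0,0,0]]
  ]
}}

```text
time: 17.1
position: [0.5039, 0.3353, 0.1486]
eef_rot: [[0.291, 0.784, 0.549], [0.957, -0.238, -0.167], [-0.0, 0.574, -0.819]]
ft_force: [-3.3, 0.7, 1.2]
width: 0.0248
```

Run:
```python
from dock import *
rep();snap('scene','s14');rep()
crop('s14',450,190,620,320,4.6,'s14c')
```

```text
t 17.1 to seat mm [-0.8 -0.4 -0.4] rot [ 0.01 -0.02  0.06] Ftool [-0.3 -2.1 -3. ] w 0.024776379309893234
t 17.15 to seat mm [-0.8 -0.4 -0.3] rot [ 0.02 -0.02  0.06] Ftool [-1.3 -1.2 -4. ] w 0.024343238229455024
```

View pics/s14c.png

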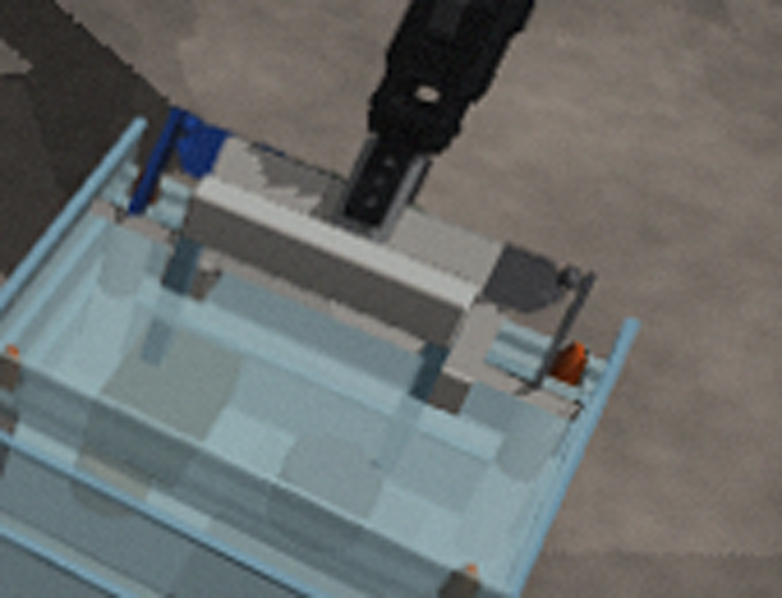

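The force has flipped to −4 N, so it's bottomed on the seat. One more small press, then I'll release.

{"api": "apply_moves", "payload": {
  "moves": [
    [[0,0,0.005,0,0,0],[0,0,0,0,0,0]]
  ]
}}

```text
time: 17.4
position: [0.5042, 0.3353, 0.1486]
eef_rot: [[0.291, 0.783, 0.549], [0.957, -0.239, -0.167], [0.0, 0.574, -0.819]]
ft_force: [-6.4, -0.5, 4.8]
width: 0.0248
```

{"api": "apply_moves", "payload": {
  "moves": [
    [[0,0,0,0,0,0],[0,0,0,0,0,0],[0,0,0,0,0,0]]
  ],
  "jaw": -0.1
}}

```text
time: 17.77
position: [0.5043, 0.3349, 0.1476]
eef_rot: [[0.291, 0.784, 0.548], [0.957, -0.238, -0.168], [-0.001, 0.574, -0.819]]
ft_force: [-0.3, -0.5, -1.0]
width: 0.0386
```

Run:
```python
from dock import *
rep();snap('wrist','w15')
```

```text
t 17.775 to seat mm [-0.6 -0.2 -1.4] rot [0.   0.02 0.08] Ftool [-0.5 -0.7  0.7] w 0.03864809503789066
```

View pics/w15.png

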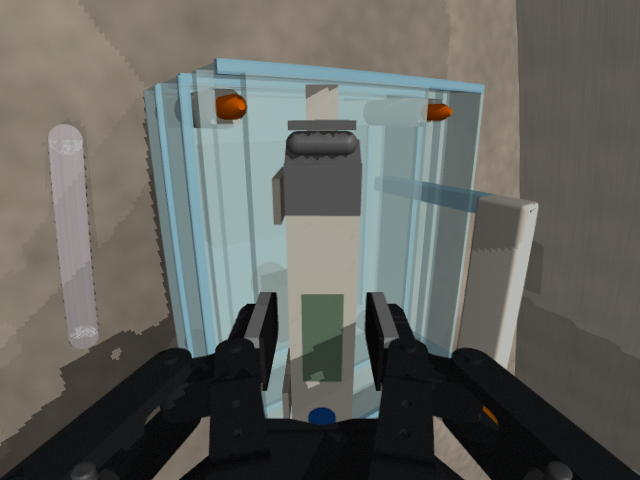

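It's released, with the grey nose over the wedge. I'm backing straight out along the normal.

{"api": "apply_moves", "payload": {
  "moves": [
    [[0,0,-0.1,0,0,0],[0,0,-0.3,0,0,0],[0,0,-0.5,0,0,0],[0,0,-0.5,0,0,0],[0,0,0,0,0,0]]
  ]
}}

```text
time: 18.45
position: [0.4267, 0.3604, 0.2678]
eef_rot: [[0.289, 0.781, 0.553], [0.957, -0.24, -0.161], [0.007, 0.576, -0.817]]
ft_force: [-0.1, -0.3, 0.0]
width: 0.0384
```

Run:
```python
from dock import *
st();snap('wrist','w16');snap('scene','s16');st()
crop('s16',430,190,610,350,3.7,'s16c');crop('w16',150,60,510,330,2.2,'w16c')
```

```text
t 18.45 p [0.4267 0.3604 0.2678] yaw 73.21 z [ 0.5534 -0.1609 -0.8172] F [-0.1 -0.3  0. ] w 0.0384
t 18.55 p [0.4271 0.3588 0.2628] yaw 73.11 z [ 0.549  -0.1667 -0.8191] F [-0.3 -0.4 -1.4] w 0.0384
```

View pics/s16c.png

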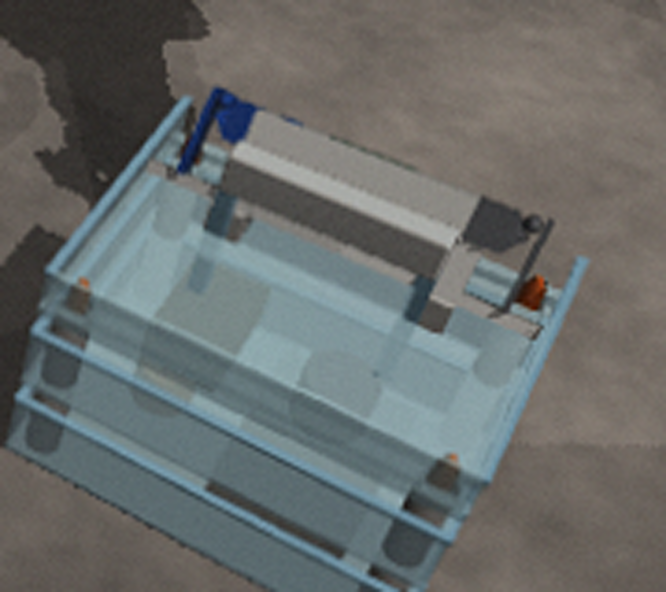

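View pics/w16.png

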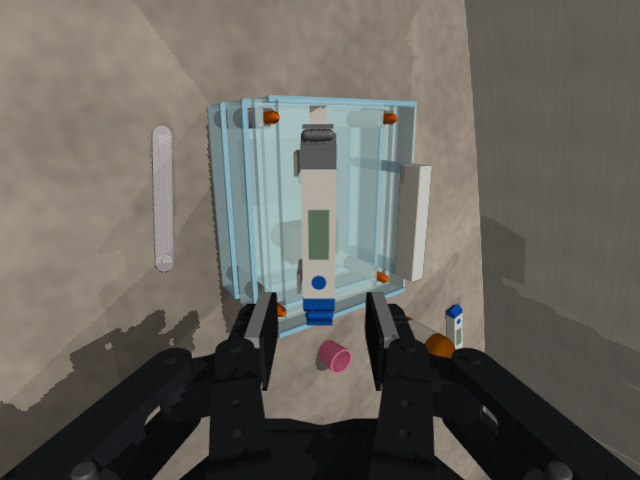

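Both noses overlap the wedges and the display faces outward. Now I'll measure the face in the dock frame.

Run:
```python
from dock import *
st();snap('wrist','w17');st()
f=load('w17');P=cloud(f);Rd,d=dock()
L=(P-d)@Rd*1000
m=(abs(L[...,0])<25)&(abs(L[...,1])<64)&(L[...,2]>14)&(L[...,2]<26)
m[:,:270]=0;m[300:]=0
Q=L[m];print(len(Q),Q.mean(0).round(2),'z med',np.median(Q[:,2]))
A=np.c_[Q[:,:2],np.ones(len(Q))];print('plane slopes',np.linalg.lstsq(A,Q[:,2],rcond=None)[0].round(4))
print(cv2.minAreaRect(Q[:,:2].astype(np.float32)))
# bar top level
Ps=(P-np.array([.5473,.3212,.105]))@Rn.from_euler('z',-17,degrees=True).as_matrix()*1000
m=(abs(Ps[...,0]-22)<6)&(abs(Ps[...,1])<46)&(abs(Ps[...,2]-94)<5);Q=Ps[m]
A=np.c_[Q[:,:2],np.ones(len(Q))];print('bar',len(Q),np.median(Q,0),np.linalg.lstsq(A,Q[:,2],rcond=None)[0].round(4))
crop('w17',240,90,400,340,2.4,'w17c')
# bystanders
f=snap('top','t17');f=load('t17')
cv2.imwrite('pics/t17.png',f['img'])
```

```text
t 18.55 p [0.4271 0.3588 0.2628] yaw 73.11 z [ 0.549  -0.1667 -0.8191] F [-0.3 -0.4 -1.4] w 0.0384
t 18.6 p [0.4272 0.3583 0.2616] yaw 73.06 z [ 0.5477 -0.1685 -0.8195] F [-0.1  1.  -1. ] w 0.0379
5318 [ 0.77  7.16 18.83] z med 18.829213905992894
plane slopes [1.20000e-03 3.10000e-03 1.88106e+01]
((0.7927064895629883, 3.22216796875), (26.112396240234375, 121.57553100585938), 0.07699345052242279)
bar 1335 [20.25109203  2.52627782 93.08779915] [1.65300e-01 3.40000e-03 8.93039e+01]
```

View pics/w17c.png

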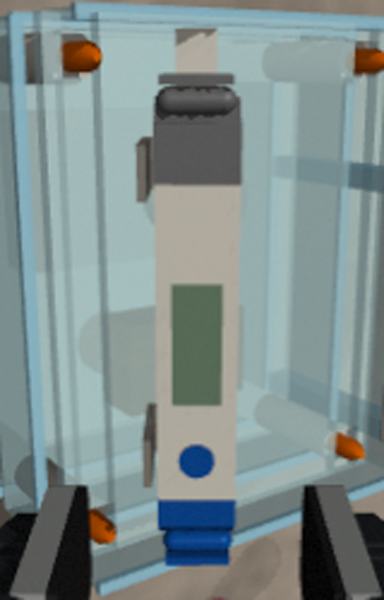

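View pics/t17.png

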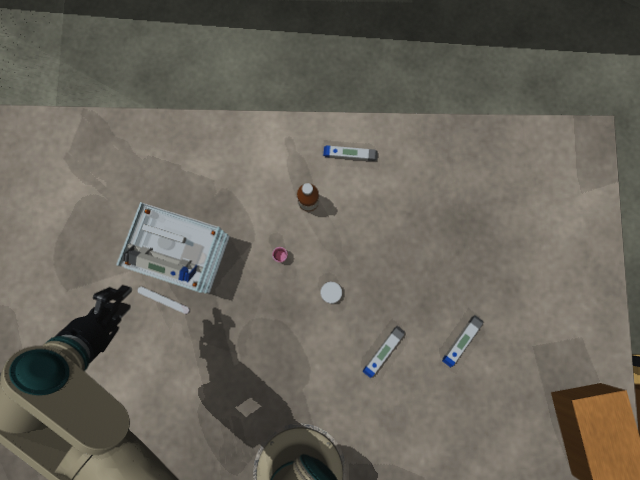

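All the checks agree, and the bystanders are at the same pixels as at the start. I'm letting the arm settle, then handing in.

{"api": "apply_moves", "payload": {
  "moves": [
    [[0,0,-0.2,0,0,0],[0,0,0,0,0,0],[0,0,0,0,0,0],[0,0,0,0,0,0]]
  ]
}}

```text
time: 19.15
position: [0.4166, 0.3615, 0.2777]
eef_rot: [[0.292, 0.784, 0.548], [0.956, -0.238, -0.169], [-0.002, 0.573, -0.82]]
ft_force: [-0.3, 0.3, -0.3]
width: 0.0388
```

Run:
```python
from dock import *
st(); print(ctrl.hand_in())
```

```text
t 19.15 p [0.4166 0.3615 0.2777] yaw 73.03 z [ 0.5475 -0.1691 -0.8195] F [-0.3  0.3 -0.3] w 0.0388
the job is handed in; nothing more can be done
None
```

I seated the loose tray on the stand's four posts with its holder at the front. I then pressed the leftmost thermometer between the two clips, backed the gripper clear and handed in at 19.2 s. No verdict is reported.

- **Tray:** All four pins show through the holes. It came to rest at the height expected for the shoulders. The bar reads level to about 0.003 along its length. I have no clean front-to-back reading, because that fit (slope 0.165) was probably thrown off by the bar's front face in the depth map; I didn't re-measure it.
- **Thermometer:** It is about 0.8 mm up-slope, with yaw and tilt under 0.005 rad, display outward and grey tip at the grey clip. Both clip noses sit over the wedge ends. I could not read the clip joints directly.
- **Small disagreement:** The depth image puts the display face 18.8 mm above the seat instead of 20 mm, a 1.2 mm difference within the 2 mm calibration.
- **Bystanders:** The cup, tin, depressor and bottle are at the same pixels in the top view as at the start.

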